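Mount a horn antenna on its ball stand and lock it

TASK

Raise the bail handle of the horn antenna's coupler, put the coupler on the ball of the stand with its foot on the rest, and push it fully home so that it stands level and flush on the seat. Then press the handle all the way down to lock it, and leave it standing free. Feel your way and push gently, never much harder than the parts need, and leave the other things on the bench where they are.

Things in the scene. Friction and masses are not known exactly. Their poses are not given: they have to be found in the camera images.
- coupler: Loose antenna coupler, bare aluminium, 0.6 kg, 230 mm long. Origin: on the socket axis, in the head's flat underside; z up, boom along -x. Head x -51 to +25, 50 mm wide, flat top at z = 54 mm. Boom: bar 30 mm wide (y), z 14 to 44, x -50 to -142 mm, with a foot (20 x 30 mm, underside z = 0) at x = -125 and a brass horn at x -142 to -204 mm. A steel bail handle straddles it.
- socket (a point): Middle of the socket, 26 mm above the coupler's origin: where the ball's centre is when home. Open below, 33 mm inside. Two sprung wedge shoes in it grip the 30 mm ball ever tighter over the last 10 mm: the coupler's weight alone does not seat it; it stays where it is pushed. With the handle down a pin blocks the socket.
- boom_grip (a point): Middle of the boom's section, at x = -75, y = 0, z = 29 mm of the coupler, near its centre of mass: the place to grip it across its 30 mm width (y).
- head_pad (a point): On the head's flat top, at x = -30, y = 0, z = 54 mm of the coupler: the place to push it home, free from above while the handle is fully raised. A push straight down, growing to 12 to 22 N, slides the socket over the ball until it stops hard on the seat; no more is then needed.
- pivot (a point): Hinge axis of the handle (parallel to the coupler's y), at x = 0, y = 0, z = 34 mm of the coupler.
- bar (a point): Middle of the handle's round cross bar, 10 mm across, parallel to the coupler's y, free for 56 mm between the side arms (8 mm thick, y = -32 and +32 mm). It circles the pivot at 80 mm: handle down it is at x = -69, z = 74 mm of the coupler (25 mm clear above the boom), fully raised at x = +23, z = 110 mm.
- handle (a joint): Handle angle t, rad: 0 fully down = locked, 1.35 fully raised (hard stops); bar at x = -80 cos(t + 0.524), z = 34 + 80 sin(t + 0.524) mm of the coupler. Friction keeps it where it is left; 2 to 4 N at the bar raise it, 5 to 12 N close it. The pin clears the ball above 0.6; with the coupler over 3 mm short of home the pin strikes the ball and the handle jams or goes hard.
- stand: Fixed ball stand: steel base plate 215 x 90 x 12 mm, a pillar with a round seat plate (66 mm across, top at 50 mm) and a 30 mm steel ball above it, and a second pillar with a flat rest plate. Origin on the bench under the ball; z up, -x towards the rest. Home, the coupler's origin is on the seat, its foot on the rest, its axes parallel to the stand's.
- ball_stud: Steel ball stud fixed on the seat plate: boss 26 mm across and 8 mm high, neck 14 mm across, ball 30 mm across. Origin in the middle of its foot, at the centre of the seat plate's top.
- seat (a point): Centre of the seat plate's top, 50 mm above the stand's origin: where the coupler's origin goes.
- ball (a point): Centre of the 30 mm ball, 26 mm above the seat.
- rest (a point): Centre of the top of the rest plate (36 x 50 mm), 125 mm from the ball axis along the stand's -x, at the seat's height: for the coupler's foot.
- filter_block: bystander: small milled aluminium block 50 x 40 x 18 mm with a brass connector at either end, lying flat; origin under its centre
- tape_roll: bystander: roll of paper tape 90 mm across, 24 mm high, lying flat; origin under its centre
- wrench: bystander: steel open-ended wrench lying flat; origin under its middle
- screwdriver: bystander: screwdriver lying flat; origin under its middle
- dust_cap: bystander: blue plastic connector cap 24 mm across, 22 mm high, upright; origin under its centre
- attenuator: bystander: steel stepped cylinder 22 mm across, 42 mm high, upright; origin under its centre
- cleaner: bystander: white bottle 52 mm across, 130 mm high; origin under its centre
Not all that is in view belongs to the job. What is shaped like the stand but red is not meant.

How it is judged:
By the outcome, as a careful person would: the job done as asked, in the order asked, and still so for the second after the job is handed in, with the robot touching nothing.
It also fails if it takes over 72 s, if anything falls off the work surface, if the arm or the gripper's body presses on something with over 40 N, if the wrist force passes 120 N, or if a joint passes its speed limit or range.

ROBOT

A 6-joint arm with a two-finger parallel gripper is mounted at the origin on the work surface. World frame = base frame: x ahead of the robot, y to its left, z up, the work surface at z = 0. Lengths are in m, angles in degrees, forces in N, time in s.
With the tool pointing down it reaches from about 0.35 to 0.875 m from the base axis. Payload 4.2 kg.
Tool frame: the origin (TCP) lies on the centre line of the jaws, within the pads' length; the fingertips stand tip_reach ahead of it and the grasp point (between the pads) is the TCP (tip_reach is the distance from the TCP to the fingertips, in m); z points along the fingers, y is the line along which they close (so a half turn about z gives the same grasp; the last joint's range is limited). The gripper opens to 87 mm and grips with 3 to 60 N. Pads are 19 mm wide; open, the fingers measure 117 mm over their backs; the gripper's body (75 mm by 190 mm) begins 51 mm behind the grasp point.
Start: joints at [-54.855, 22.042, 0.453, 0, -68.411, -14.817], TCP at [0.217, -0.586, 0.242] pointing down, gripper open.
Joint ranges: [-179.83, 179.83], [-69.29, 118.12], [-61.27, 80.66], [-181.25, 117.63], [-171.15, -9.14], [-177.46, 177.46]. Speed limits (degrees/s): [159.86, 159.86, 180, 180, 180, 180].

INTERFACE

Orientations are given as a 3x3 rotation matrix whose columns are the frame's x, y, z axes.
In Python, from station import sense, capture, finish_job, tip_reach gives the robot as it stands.
- The arm moves only by the tool arm_command, never from a script. Its argument "deltas" is a list of rows, each a list of 7 numbers: the turn, a rotation vector about the tool's x, y, z in rad, then the shift along the tool's x, y, z in cm, then the closure, from -1 (fully open) to 1 (shut), so that 0 is half open. In form: [[rx, ry, rz, dx, dy, dz, hand], ...]. A call has 1 to 8 rows; each row is the pose to reach, as a shift and turn from the pose commanded when the call began, along the tool's axes at that moment; what a row does not reach only later rows make up. A row lasts 1/12 s, in which the tool goes at most 41.7 mm and 7.16 degrees, less where a joint would pass 70% of its speed; a pose out of reach is approached as far as the arm can. A call with a gripper value outside its range is refused whole. The fingers move at their own pace and stop on an object; the grip force is fixed at half the most. Time passes only in rows, so rows that repeat a pose let the fingers close. It gives the time, the measured TCP pose, the force, the opening and the grip force at its end, in the units of the state.
- sense(): the state, without advancing time (a new reading comes with each control period).
- capture(name): name is "scene" or "side" or "wrist"; returns a dict with "pixels" (400x640x3 uint8, blue, green, red), "fovy" (degrees; the focal length in pixels is half the picture's height over the tangent of half this angle, whatever the lens; pixels are square), "cx", "cy" (the principal point, pixels), "k1" (the pictures are not rectified: a ray, as slopes to the right and down, at radius r is drawn at 1 + k1 r^2 times it, then the intrinsics apply), "rvec" (rotation vector, rad) and "tvec" (3), from world to camera coordinates, as OpenCV has them. Camera axes: x right, y down, z forward; pixel columns grow to the right and rows downward; lengths in m; the calibration is good to about 2 mm. A picture is of the moment at which its call begins. There is no depth.
- finish_job(): hands the job in; it is judged then, once.
The state is a dict: "time_s": time; "joints": joint angles; "joint_velocities": joint speeds; "effort": joint torques, N m; "tcp_pos": TCP position; "ee_rot": TCP orientation; "wrist_force": force on the tool from outside, world axes, zero at the start; "moment": the same for the moment, N m; "gripper_width": opening from 0.0 (shut) to 1.0 (fully open); "gripper_force": force on a finger pad.
Only numpy, scipy, OpenCV 4.12 (cv2) and the standard library are available. Lean on these libraries where they do the work, as an engineer would, in place of code of your own. Each camera call takes 0.05 s, during which the arm holds its last target. There are 200 camera calls.

## Working session

There is one attempt and no reset: what is moved stays moved. The work goes in short steps, Python scripts to look and compute and a tool call to move; the robot and the scene stay as the last step left them, time stands still between calls to the robot, and variables do not carry over. Pictures are saved under pics/ and viewed, at most 10 in all, crops included, and the job is handed in when it is done.

Besides the shell and the picture viewer there is one more tool, called after "Call:" as name([rows], argument=value, ...), one row to a line, values as JSON. arm_command: Moves the arm, as the interface text tells. Its arguments: {"type":"object","properties":{"deltas":{"type":"array"}},"required":["deltas"]}

```bash
mkdir -p pics; cat > h.py <<'E'
import numpy as np,cv2
from station import sense,capture,finish_job,tip_reach
def cam(n):
    c=capture(n);c['R']=cv2.Rodrigues(np.array(c['rvec'],float))[0];c['t']=np.array(c['tvec'],float).ravel();c['f']=200/np.tan(np.radians(c['fovy'])/2);return c
def proj(c,P):
    q=np.atleast_2d(P)@c['R'].T+c['t'];s=q[:,:2]/q[:,2:];s=s*(1+c['k1']*(s**2).sum(1,keepdims=True));return s*c['f']+[c['cx'],c['cy']]
def ray(c,u,v):
    d=np.array([(u-c['cx'])/c['f'],(v-c['cy'])/c['f']]);s=d.copy()
    for _ in range(30): s=d/(1+c['k1']*(s@s))
    return -c['R'].T@c['t'],c['R'].T@np.array([*s,1])
def onz(c,u,v,z):
    o,d=ray(c,u,v);return o+d*(z-o[2])/d[2]
def tri(cs,uvs):
    A=np.zeros((3,3));b=np.zeros(3)
    for c,(u,v) in zip(cs,uvs):
        o,d=ray(c,u,v);d=d/np.linalg.norm(d);M=np.eye(3)-np.outer(d,d);A+=M;b+=M@o
    return np.linalg.solve(A,b)
E
python3 - <<'E'
from h import *
s=sense();print(s,tip_reach)
for n in("scene","side","wrist"):
    c=cam(n);cv2.imwrite(f"pics/{n}0.png",c['pixels']);print(n,c['fovy'],c['k1'],-c['R'].T@c['t'],c['R'][2])
a=cv2.imread("pics/scene0.png");b=cv2.imread("pics/side0.png")
E
```

```text
{'time_s': 0.0, 'joints': array([-5.48554664e+01,  2.20904274e+01,  3.79727839e-01, -2.99449797e-02,
       -6.84125885e+01, -1.48169287e+01]), 'joint_velocities': array([-0.07741412, -0.01126209,  0.11844414,  0.0988372 , -0.05066243,
       -0.03234366]), 'effort': array([-3.76035150e-04, -3.90666389e+01,  1.87402242e+01,  4.21982780e+00,
        1.10003792e-02, -1.86348698e-04]), 'tcp_pos': array([ 0.21694327, -0.58553047,  0.24046027]), 'ee_rot': array([[-9.37788603e-01, -3.47205745e-01, -8.41240178e-04],
       [-3.47206755e-01,  9.37786389e-01,  2.03922838e-03],
       [ 8.08717787e-05,  2.20444941e-03, -9.99997567e-01]]), 'wrist_force': array([ 0.38121407, -0.0573236 , -0.20260054]), 'moment': array([-0.04575612, -0.00195015, -0.02582053]), 'gripper_force': 0.0, 'gripper_width': 1.0027254723952772} 0.019
scene 52.53498399636537 -0.010830157015005953 [ 1.40164846 -0.0617019   1.04770137] [-0.64760046  0.07493114 -0.75828687]
side 45.188776046555034 -0.03230278797236582 [-0.09628234 -0.9330446   0.77259534] [ 0.48077887  0.71245861 -0.51113053]
wrist 70.9526182788367 -0.011679221674479918 [ 0.15113432 -0.60979154  0.38430357] [ 0.24349627  0.09043968 -0.96567605]
```

View pics/scene0.png

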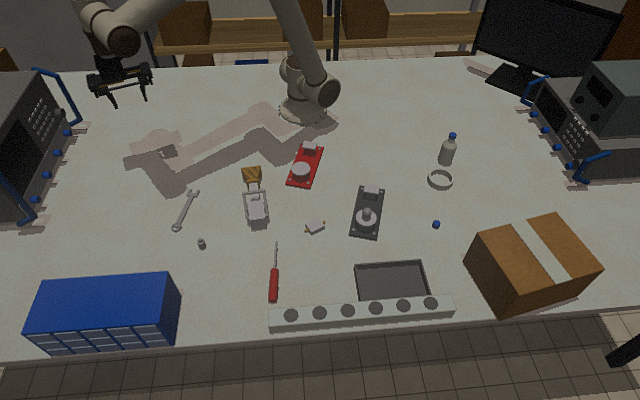

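View pics/side0.png

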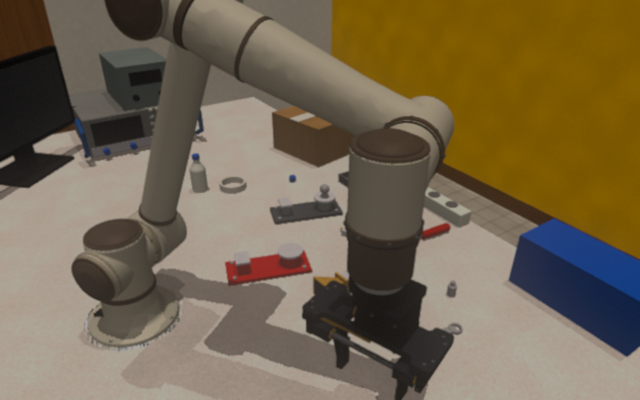

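Scene picture: the coupler is silver with a brass horn at about (255,195). Two things could be the stand: grey with a ball at (367,212), and red without a ball at (304,165). The grey one fits the description. The filter block (315,226) could be mistaken for the coupler, but it's too small. I'll check the choice in one close crop.

```bash
python3 - <<'E'
from h import *
a=cv2.imread("pics/scene0.png")[155:245,235:395]
cv2.imwrite("pics/crop1.png",cv2.resize(a,(800,450),interpolation=cv2.INTER_CUBIC))
c=cam("scene")
for p,z in [((367,212),.076),((366,218),.05),((371,190),.05),((252,175),.03),((257,215),.054),((315,226),.018)]: print(p,onz(c,*p,z).round(3))
E
```

```text
(367, 212) [0.635 0.159 0.076]
(366, 218) [0.638 0.158 0.05 ]
(371, 190) [0.523 0.194 0.05 ]
(252, 175) [ 0.4   -0.202  0.03 ]
(257, 215) [ 0.599 -0.18   0.054]
(315, 226) [ 0.631 -0.001  0.018]
```

View pics/crop1.png

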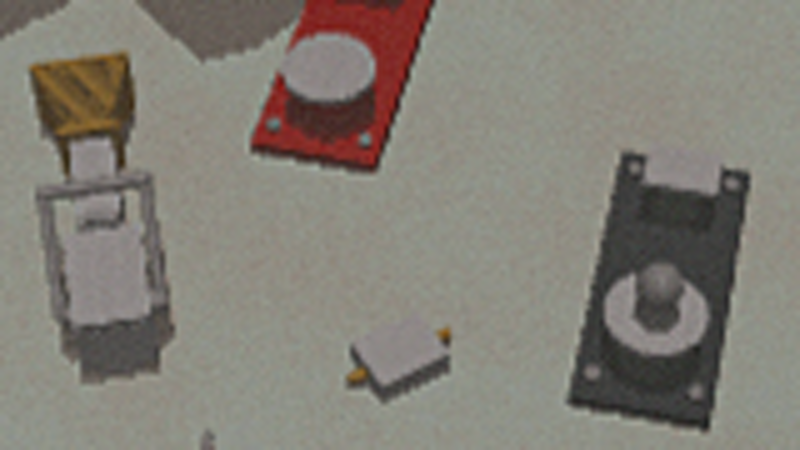

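The crop confirms it: the coupler lies upright with its handle down and its bar at crop (95,185). The grey stand has its ball at crop (660,283). I'll fit both poses from these points.

```bash
cat > fit.py <<'E'
from h import *
from scipy.optimize import least_squares
def fit(c,P,uv,x0,tz=0):
    P=np.array(P,float)/1000
    def T(p): 
        cs,sn=np.cos(p[2]),np.sin(p[2]);Q=P.copy();Q[:,0]=p[0]+cs*P[:,0]-sn*P[:,1];Q[:,1]=p[1]+sn*P[:,0]+cs*P[:,1];return Q
    r=least_squares(lambda p:(proj(c,T(p))-uv).ravel(),x0);return r.x,r.fun.reshape(-1,2)
E
python3 - <<'E'
from fit import *
c=cam("scene")
k=lambda L:np.array(L)/5.+[234.6,154.6]
# image left = world -y
P=[[25,-25,54],[25,25,54],[-51,-25,54],[-51,25,54],[25,-25,0],[25,25,0],[-69,-36,74],[-69,36,74]]
uv=k([(75,325),(150,315),(62,238),(140,222),(82,380),(160,372),(40,188),(152,177)])
x,r=fit(c,P,uv,[.58,-.18,0]);print("coupler",x[:2].round(4),np.degrees(x[2]),r.round(1).tolist())
for z,p in [(76,(660,283)),(50,(656,312))]: print(onz(c,*k([p])[0],z/1000).round(4))
b=np.array([onz(c,*p,.012) for p in k([(622,152),(748,172),(570,403),(708,430)])]);print(b.round(3).tolist())
l=b[2]-b[0];m=b[3]-b[1];print(np.linalg.norm(l),np.linalg.norm(m),np.linalg.norm(b[0]-b[1]),np.linalg.norm(b[2]-b[3]),np.degrees(np.arctan2([l[1],m[1]],[l[0],m[0]])))
d=.5*(b[3]-b[2]+b[1]-b[0]);print("yaw from width",np.degrees(np.arctan2(-d[0],d[1])))
E
```

```text
coupler [ 0.5891 -0.1826] 5.171685451551205 [[-0.8, 0.2], [0.4, -0.0], [0.2, -0.8], [0.2, 0.3], [-0.0, -0.4], [0.0, -1.0], [-0.1, 1.3], [0.1, 0.6]]
[0.6315 0.1587 0.076 ]
[0.6338 0.1582 0.05  ]
[[0.462, 0.166, 0.012], [0.489, 0.25, 0.012], [0.672, 0.101, 0.012], [0.7, 0.184, 0.012]]
0.2191308765230944 0.22138184457073828 0.08800217285586044 0.08729740908051453 [-17.36123883 -17.5495726 ]
yaw from width -17.942693613342797
```

```bash
cat >> h.py <<'E'
from scipy.spatial.transform import Rotation as Ro
def Rt(yaw):
    "tool down, tool y at world yaw (deg)"
    a=np.radians(yaw);y=np.array([np.cos(a),np.sin(a),0]);z=np.array([0,0,-1.]);return np.c_[np.cross(y,z),y,z]
def row(p,yaw,s=None):
    s=s or sense();R=np.array(s['ee_rot']);return np.r_[Ro.from_matrix(R.T@Rt(yaw)).as_rotvec(),R.T@(np.array(p)-s['tcp_pos'])*100].round(3).tolist()
def loc(o,yaw,q):
    "point q (mm) of frame at o (m, xyz), yaw deg -> world"
    return np.array(o)+Ro.from_euler('z',yaw,degrees=True).as_matrix()@(np.array(q)/1000)
E
python3 - <<'E'
from h import *
p=loc([.589,-.1826,0],5.2,[-69,0,0]);print(p);p[2]=.19
print(row(p,185.2))
E
```

```text
[ 0.52028398 -0.18885365  0.        ]
[0.001, 0.001, -1.307, -42.225, 26.691, 5.129]
```

Call:
arm_command([
  [0, 0, -0.11, -3, 2, 0.4, -0.2],
  [0, 0, -0.22, -6, 4, 0.8, -0.2],
  [0, 0, -0.33, -9.5, 6, 1.2, -0.2],
  [0, 0, -0.44, -13, 8, 1.6, -0.2],
  [0, 0, -0.55, -16.5, 10, 2, -0.2],
  [0, 0, -0.66, -20, 12.3, 2.4, -0.2],
  [0, 0, -0.77, -23.5, 14.6, 2.8, -0.2],
  [0, 0, -0.88, -27, 17, 3.2, -0.2],
])

```text
time_s: 0.92
tcp_pos: [0.4111, -0.3325, 0.2097]
ee_rot: [[-0.325, -0.946, 0.0], [-0.946, 0.325, -0.0], [0.0, -0.0, -1.0]]
wrist_force: [0.1, -1.4, 0.7]
gripper_width: 0.608
gripper_force: 0.0
```

```bash
python3 - <<'E'
from h import *
p=loc([.589,-.1826,0.19],5.2,[-69,0,0])
print(row(p,185.2))
E
```

```text
[-0.0, -0.0, -0.421, -17.135, -5.659, 1.97]
```

Call:
arm_command([
  [0, 0, -0.11, -3.5, -1.2, 0.4, 0.2],
  [0, 0, -0.22, -7, -2.4, 0.8, 0.2],
  [0, 0, -0.33, -10.5, -3.6, 1.2, 0.2],
  [0, 0, -0.42, -14, -4.8, 1.6, 0.2],
  [0, 0, -0.42, -16.5, -5.6, 1.9, 0.2],
  [0, 0, -0.42, -16.5, -5.6, 1.9, 0.2],
  [0, 0, -0.42, -16.5, -5.6, 1.9, 0.2],
])

```text
time_s: 1.5
tcp_pos: [0.5181, -0.1957, 0.1902]
ee_rot: [[0.086, -0.996, -0.001], [-0.996, -0.086, 0.0], [-0.0, 0.001, -1.0]]
wrist_force: [-0.2, -0.1, 0.8]
gripper_width: 0.406
gripper_force: 0.0
```

```bash
python3 - <<'E'
from h import *
p=loc([.589,-.1826,0.19],5.2,[-69,0,0])
s=sense();print(row(p,185.2),s['tcp_pos'],s['wrist_force'])
c=cam("wrist");im=c['pixels']
o=[.589,-.1826,0]
uv=proj(c,[loc(o,5.2,q) for q in [[25,-25,54],[25,25,54],[-51,-25,54],[-51,25,54],[-69,-36,74],[-69,36,74],[-125,-15,44],[-125,15,44]]]);print(uv.round(0).tolist())
im=cv2.resize(im,(800,500),interpolation=cv2.INTER_CUBIC)
cv2.imwrite("pics/w1.png",im)
E
```

```text
[0.001, 0.0, -0.004, -0.659, -0.278, 0.024] [ 0.51808603 -0.19565599  0.1902437 ] [-0.17593132 -0.10536244  0.79436673]
[[227.0, 178.0], [232.0, 224.0], [302.0, 177.0], [303.0, 224.0], [320.0, 169.0], [320.0, 241.0], [373.0, 184.0], [372.0, 211.0]]
```

View pics/w1.png

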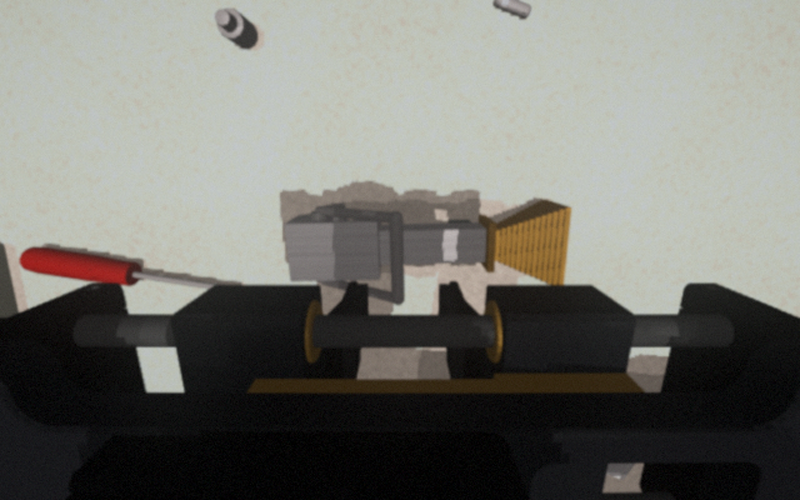

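The wrist view matches the fit to about 1 px: head corners at (290,280) and (380,279), bar at (398,211–302) in the enlarged picture. I'll go down to the bar with the jaws part open.

Call:
arm_command([
  [0, 0, 0, -0.65, -0.3, 0, 0.35],
  [0, 0, 0, -0.65, -0.3, 3.5, 0.35],
  [0, 0, 0, -0.65, -0.3, 7, 0.35],
  [0, 0, 0, -0.65, -0.3, 9, 0.35],
  [0, 0, 0, -0.65, -0.3, 10.5, 0.35],
  [0, 0, 0, -0.65, -0.3, 10.8, 0.35],
  [0, 0, 0, -0.65, -0.3, 10.8, 0.35],
  [0, 0, 0, -0.65, -0.3, 10.8, 0.35],
])

```text
time_s: 2.22
tcp_pos: [0.5205, -0.1908, 0.0837]
ee_rot: [[0.083, -0.997, 0.002], [-0.997, -0.083, -0.0], [0.001, -0.002, -1.0]]
wrist_force: [0.3, -0.0, 0.4]
gripper_width: 0.327
gripper_force: 0.0
```

Call:
arm_command([
  [0, 0, 0, 0, 0, 0, 0.8],
  [0, 0, 0, 0, 0, 0, 0.9],
  [0, 0, 0, 0, 0, 0, 1],
  [0, 0, 0, 0, 0, 0, 1],
  [0, 0, 0, 0, 0, 0, 1],
  [0, 0, 0, 0, 0, 0, 1],
])

```text
time_s: 2.72
tcp_pos: [0.5216, -0.1903, 0.0838]
ee_rot: [[0.085, -0.996, 0.004], [-0.996, -0.085, -0.001], [0.001, -0.004, -1.0]]
wrist_force: [2.1, 0.1, 3.5]
gripper_width: 0.102
gripper_force: 30.0
```

```bash
python3 - <<'E'
from h import *
s=sense();print(s['tcp_pos'],s['wrist_force'],s['gripper_width']*87,s['gripper_force'])
u=np.array(s['ee_rot'])[:,1];print(u)
print(loc([.589,-.1826,0],5.2,[-69,0,74]))
for t in np.linspace(0,1.35,10):
    print(t.round(2),[round(-8*(np.cos(t+.524)-np.cos(.524)),2),round(8*(np.sin(t+.524)-np.sin(.524)),2)])
E
```

```text
[ 0.52155214 -0.19029056  0.08377165] [2.08587943 0.1115856  3.48613205] 8.913641692897759 29.982509315013885
[-0.99638125 -0.08492051 -0.0035942 ]
[ 0.52028398 -0.18885365  0.074     ]
0.0 [np.float64(-0.0), np.float64(0.0)]
0.15 [np.float64(0.68), np.float64(0.99)]
0.3 [np.float64(1.49), np.float64(1.87)]
0.45 [np.float64(2.43), np.float64(2.61)]
0.6 [np.float64(3.47), np.float64(3.21)]
0.75 [np.float64(4.59), np.float64(3.65)]
0.9 [np.float64(5.76), np.float64(3.91)]
1.05 [np.float64(6.95), np.float64(4.0)]
1.2 [np.float64(8.15), np.float64(3.9)]
1.35 [np.float64(9.32), np.float64(3.63)]
```

Call:
arm_command([
  [0, 0, 0, 0, -0.33, -0.5, 1],
  [0, 0, 0, 0, -0.68, -0.99, 1],
  [0, 0, 0, 0, -1.07, -1.45, 1],
  [0, 0, 0, 0, -1.49, -1.87, 1],
  [0, 0, 0, 0, -1.95, -2.26, 1],
  [0, 0, 0, 0, -2.43, -2.61, 1],
  [0, 0, 0, 0, -2.94, -2.93, 1],
  [0, 0, 0, 0, -3.47, -3.21, 1],
])

```text
time_s: 3.38
tcp_pos: [0.5549, -0.1872, 0.1149]
ee_rot: [[0.084, -0.996, -0.001], [-0.996, -0.084, 0.0], [-0.0, 0.001, -1.0]]
wrist_force: [-0.2, -0.4, -5.4]
gripper_width: 0.1
gripper_force: 30.0
```

Call:
arm_command([
  [0, 0, 0, 0, -0.55, -0.24, 1],
  [0, 0, 0, 0, -1.12, -0.44, 1],
  [0, 0, 0, 0, -1.7, -0.59, 1],
  [0, 0, 0, 0, -2.29, -0.7, 1],
  [0, 0, 0, 0, -2.9, -0.77, 1],
  [0, 0, 0, 0, -3.48, -0.79, 1],
  [0, 0, 0, 0, -4.08, -0.76, 1],
  [0, 0, 0, 0, -4.68, -0.69, 1],
])

```text
time_s: 4.05
tcp_pos: [0.6017, -0.1833, 0.1216]
ee_rot: [[0.084, -0.996, -0.0], [-0.996, -0.084, -0.0], [-0.0, 0.0, -1.0]]
wrist_force: [-1.0, 0.6, -4.8]
gripper_width: 0.105
gripper_force: 30.0
```

Call:
arm_command([
  [0, 0, 0, 0, -0.4, 0.09, 1],
  [0, 0, 0, 0, -0.8, 0.18, 1],
  [0, 0, 0, 0, -1.2, 0.28, 1],
  [0, 0, 0, 0, -1.2, 0.28, 1],
  [0, 0, 0, 0, -1.2, 0.28, 1],
])

```text
time_s: 4.47
tcp_pos: [0.6135, -0.1824, 0.1189]
ee_rot: [[0.084, -0.996, 0.0], [-0.996, -0.084, -0.0], [0.0, -0.0, -1.0]]
wrist_force: [-0.5, 0.2, -4.9]
gripper_width: 0.098
gripper_force: 30.0
```

```bash
python3 - <<'E'
from h import *
s=sense();print(s['tcp_pos'],s['wrist_force'],s['gripper_width']*87,s['gripper_force'],s['time_s'])
print(loc([.589,-.1826,0],5.2,[23,0,110]))
E
```

```text
[ 0.61346319 -0.18239969  0.11893709] [-0.48485413  0.17503521 -4.90451816] 8.551900782649172 29.99485284090042 4.4667
[ 0.61190534 -0.18051545  0.11      ]
```

Call:
arm_command([
  [0, 0, 0, 0, -0.15, 0.1, 1],
  [0, 0, 0, 0, -0.3, 0.2, 1],
  [0, 0, 0, 0, -0.3, 0.2, 1],
  [0, 0, 0, 0, -0.3, 0.2, 1],
])

```text
time_s: 4.8
tcp_pos: [0.6162, -0.1821, 0.1169]
ee_rot: [[0.084, -0.996, 0.0], [-0.996, -0.084, -0.0], [0.0, -0.0, -1.0]]
wrist_force: [-0.1, 0.3, -4.9]
gripper_width: 0.101
gripper_force: 30.0
```

Call:
arm_command([
  [0, 0, 0, 0, 0, 0, 0.7],
  [0, 0, 0, 0, 0, 0, 0.5],
  [0, 0, 0, 0, 0, -0.5, 0.3],
  [0, 0, 0, 0, 0, -3, 0.3],
  [0, 0, 0, 0, 0, -6, 0.2],
  [0, 0, 0, 0, 2.5, -7, 0.2],
  [0, 0, 0, 0, 5, -7, 0.2],
  [0, 0, 0, 0, 5, -7, 0.2],
])

```text
time_s: 5.47
tcp_pos: [0.5633, -0.1866, 0.1897]
ee_rot: [[0.083, -0.997, 0.002], [-0.997, -0.083, 0.0], [-0.0, -0.002, -1.0]]
wrist_force: [-0.0, 0.2, -0.1]
gripper_width: 0.394
gripper_force: 0.0
```

```bash
python3 - <<'E'
from h import *
s=sense();print(s['tcp_pos'],s['time_s'])
c=cam("scene");im=c['pixels']
im1=cv2.resize(im[155:245,235:315],(640,720)[:2] if 0 else (480,540),interpolation=cv2.INTER_CUBIC)
cv2.imwrite("pics/s2.png",im1)
o=[.5895,-.1826,0]
print(((proj(c,[loc(o,5.2,q) for q in [[25,-25,54],[25,25,54],[-51,-25,54],[-51,25,54],[25,-25,0],[25,25,0],[23,-36,110],[23,36,110],[-142,0,44]]])-[234.6,154.6])*6).round(0).tolist())
E
```

```text
[ 0.56327518 -0.18658726  0.18968352] 5.4667
[[85.0, 392.0], [182.0, 378.0], [75.0, 281.0], [169.0, 269.0], [98.0, 454.0], [192.0, 441.0], [48.0, 323.0], [193.0, 303.0], [112.0, 165.0]]
```

View pics/s2.png

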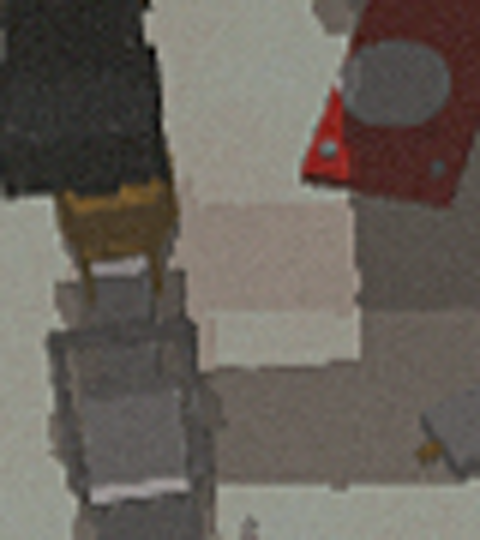

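The picture shows that the coupler was carried about 9 cm towards +x with its handle still down: bar at crop (120,330), head front at (140,490). The clamped pads kept the bar from turning. I'll back off, find the coupler again, and raise the handle with closed, tilted fingers hooked under the bar.

Call:
arm_command([
  [0, 0, 0, 1.5, 1.5, -3, 0.2],
  [0, 0, 0, 4, 3, -6, 0.5],
  [0, 0, 0, 6, 5, -9, 1],
  [0, 0, 0, 8, 7, -11, 1],
  [0, 0, 0, 10, 8, -11, 1],
  [0, 0, 0, 10, 8, -11, 1],
  [0, 0, 0, 10, 8, -11, 1],
])

```text
time_s: 6.1
tcp_pos: [0.495, -0.2936, 0.2976]
ee_rot: [[0.082, -0.997, 0.001], [-0.997, -0.082, -0.0], [0.001, -0.001, -1.0]]
wrist_force: [-0.1, 0.6, -1.3]
gripper_width: 0.049
gripper_force: 0.0
```

```bash
python3 - <<'E'
from h import *
s=sense();print(s['tcp_pos'],s['time_s'],s['wrist_force'])
c=cam("scene");w=cam("wrist")
a=cv2.resize(c['pixels'][150:260,225:315],None,fx=5,fy=5,interpolation=cv2.INTER_CUBIC)
u,v=proj(w,[.63,-.18,.03])[0];print(u,v)
x0=int(min(max(u-130,0),380));y0=int(min(max(v-90,0),220));print(x0,y0)
b=cv2.resize(w['pixels'][y0:y0+180,x0:x0+116+0] if 0 else w['pixels'][y0:y0+180,x0:x0+260],(350,242),interpolation=cv2.INTER_CUBIC)
o=np.zeros((550,800,3),np.uint8);o[:,:450]=a;o[:242,450:]=b;cv2.imwrite("pics/s3.png",o)
E
```

```text
[ 0.49503368 -0.29361762  0.29762929] 6.1 [-0.13135416  0.64393186 -1.25167983]
231.63077850046963 236.93312849642336
101 146
```

View pics/s3.png

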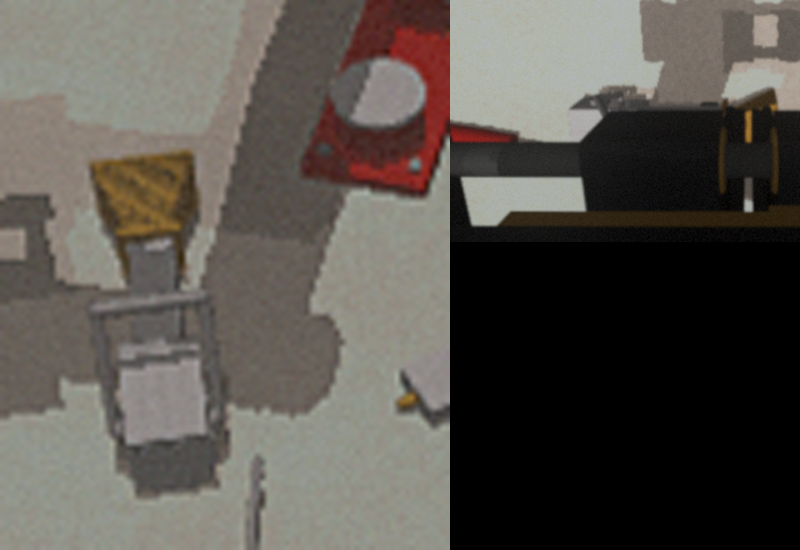

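```bash
python3 - <<'E'
from fit import *
c=cam("scene")
uv=np.array([(125,446),(209,438),(116,362),(200,360),(137,497),(217,487),(90,306),(211,294)])/5.+[224.6,149.6]
def f(p):
    P=np.array([[25,-25,54],[25,25,54],[-51,-25,54],[-51,25,54],[25,-25,0],[25,25,0],*[[-80*np.cos(p[3]+.524),y,34+80*np.sin(p[3]+.524)] for y in(-36,36)]])
    return (proj(c,np.array([loc([p[0],p[1],0],p[2],q) for q in P]))-uv).ravel()
r=least_squares(f,[.65,-.17,5,.1],x_scale=[.01,.01,1,.1]);print(r.x,r.fun.reshape(-1,2).round(1).tolist())
E
```

```text
[ 0.66618689 -0.17840477  4.41316788  0.18724685] [[-0.1, 1.3], [-0.0, 0.6], [0.3, -1.9], [-0.2, -3.6], [-0.3, 1.2], [0.1, 1.0], [0.3, 0.8], [-0.1, 0.2]]
```

```bash
python3 - <<'E'
from fit import *
c=cam("scene")
uv=np.array([(125,446),(209,438),(137,497),(217,487),(90,306),(211,294),(125,240),(182,235)])/5.+[224.6,149.6]
def f(p):
    P=np.array([[25,-25,54],[25,25,54],[25,-25,0],[25,25,0],*[[-80*np.cos(p[3]+.524),y,34+80*np.sin(p[3]+.524)] for y in(-36,36)],[-142,-15,44],[-142,15,44]])
    return (proj(c,np.array([loc([p[0],p[1],0],p[2],q) for q in P]))-uv).ravel()
r=least_squares(lambda p:f(p)[:12],[.65,-.17,5,.1],x_scale=[.01,.01,1,.1]);print(r.x,f(r.x).reshape(-1,2).round(1).tolist())
E
```

```text
[ 0.66266552 -0.17857318  4.65429303  0.04245131] [[-0.1, 0.4], [-0.0, -0.4], [-0.3, 0.3], [0.0, 0.0], [0.6, 0.1], [-0.2, -0.5], [0.3, 1.3], [-1.9, 1.2]]
```

```bash
cat >> h.py <<'E'
C0=[.664,-.1785,0];CY=4.6
def tilt(a,yaw,sgn=1):
    "fingers pointing a deg below horizontal along coupler +x (yaw); tool y=sgn*coupler y"
    a=np.radians(a);z=np.array([np.cos(a),0,-np.sin(a)]);y=np.array([0,sgn,0.]);M=np.c_[np.cross(y,z),y,z];return Ro.from_euler('z',yaw,degrees=True).as_matrix()@M
def hook(t,a,s,gap=0,back=0,O=None,Y=None):
    "TCP pos & rot with finger's upper side gap mm off the bar, s mm of tip beyond contact"
    O=C0 if O is None else O;Y=CY if Y is None else Y
    th=t+.524;bar=np.array([-80*np.cos(th),0,34+80*np.sin(th)]);r=np.radians(a);n=np.array([np.sin(r),0,np.cos(r)]);d=np.array([np.cos(r),0,-np.sin(r)])
    return loc(O,Y,bar-(14.5+gap)*n+(s-19-back)*d),tilt(a,Y)
def rowR(p,M,p0=None,R0=None):
    s=sense();R=np.array(s['ee_rot']) if R0 is None else R0;p0=s['tcp_pos'] if p0 is None else p0
    return np.r_[Ro.from_matrix(R.T@M).as_rotvec(),R.T@(p-p0)*100].round(3).tolist()
E
python3 - <<'E'
from h import *
print(sense()['joints'].round(0))
p,M=hook(.05,50,8,4,80);print(p,rowR(p,M))
E
```

```text
[-14.  15.  -1.  -0. -73.  19.]
[ 0.5246061  -0.18971537  0.1352581 ] [0.549, -0.546, 1.505, -9.936, -3.791, 16.105]
```

Call:
arm_command([
  [0.039, -0.039, 0.107, -1, -0.3, 0, 1],
  [0.078, -0.078, 0.215, -2, -0.6, 0, 1],
  [0.117, -0.117, 0.322, -3, -1, 0, 1],
  [0.157, -0.156, 0.43, -4, -1.5, 0, 1],
  [0.196, -0.195, 0.537, -5, -2, 0, 1],
  [0.235, -0.234, 0.645, -6, -2.5, 0, 1],
  [0.274, -0.273, 0.752, -8, -3, 0, 1],
  [0.314, -0.312, 0.86, -9.9, -3.8, 0, 1],
])

```text
time_s: 6.97
tcp_pos: [0.525, -0.1899, 0.2966]
ee_rot: [[-0.636, -0.672, 0.38], [-0.664, 0.727, 0.174], [-0.393, -0.142, -0.909]]
wrist_force: [0.5, -0.3, 0.6]
gripper_width: 0.004
gripper_force: 0.0
```

```bash
python3 - <<'E'
from h import *
p,M=hook(.05,50,8,4,80);print(p,rowR(p,M))
E
```

```text
[ 0.5246061  -0.18971537  0.1352581 ] [0.233, -0.231, 0.639, 6.347, 2.331, 14.653]
```

Call:
arm_command([
  [0.039, -0.038, 0.107, 0, 0, 0, 1],
  [0.078, -0.076, 0.215, 0, 0, 0, 1],
  [0.117, -0.114, 0.322, 1, 0.4, 2.5, 1],
  [0.156, -0.154, 0.43, 2.4, 0.9, 5.5, 1],
  [0.195, -0.192, 0.537, 3.7, 1.4, 8.5, 1],
  [0.233, -0.231, 0.639, 5, 1.9, 11.6, 1],
  [0.233, -0.231, 0.639, 6.35, 2.33, 14.65, 1],
  [0.233, -0.231, 0.639, 6.35, 2.33, 14.65, 1],
])

```text
time_s: 7.63
tcp_pos: [0.5211, -0.189, 0.1285]
ee_rot: [[-0.772, -0.084, 0.63], [-0.062, 0.996, 0.057], [-0.633, 0.005, -0.774]]
wrist_force: [0.5, -1.2, -0.8]
gripper_width: 0.005
gripper_force: 0.0
```

```bash
python3 - <<'E'
from h import *
p,M=hook(.05,50,8,4,30);print(p,rowR(p,M),sense()['joints'].round(0))
w=cam("wrist");c=cam("side")
def pr(c):
    print([proj(c,loc(C0,CY,q))[0].round(0).tolist() for t in(0,.2) for y in(-28,28) for q in [[-80*np.cos(t+.524),y,34+80*np.sin(t+.524)]]], proj(c,loc(C0,CY,[-51,0,54])))
pr(w);pr(c)
u,v=proj(c,loc(C0,CY,[-69,0,60]))[0];x0=int(u-60);y0=int(v-60);print(x0,y0)
o=np.zeros((500,800,3),np.uint8);o[:250,:400]=cv2.resize(w['pixels'],(400,250));o[:480,400:]=cv2.resize(c['pixels'][y0:y0+120,x0:x0+100],(400,480),interpolation=cv2.INTER_CUBIC);cv2.imwrite("pics/s4.png",o)
E
```

```text
[ 0.55664196 -0.18713782  0.09695588] [0.006, -0.013, -0.0, -0.763, -0.134, 4.693] [-15.  13. -27. -46. -18. -30.]
[[289.0, 232.0], [352.0, 232.0], [289.0, 250.0], [352.0, 250.0]] [[320.38489759 223.35952501]]
[[394.0, 251.0], [379.0, 241.0], [397.0, 246.0], [382.0, 236.0]] [[390.96488706 250.16035813]]
326 190
```

View pics/s4.png

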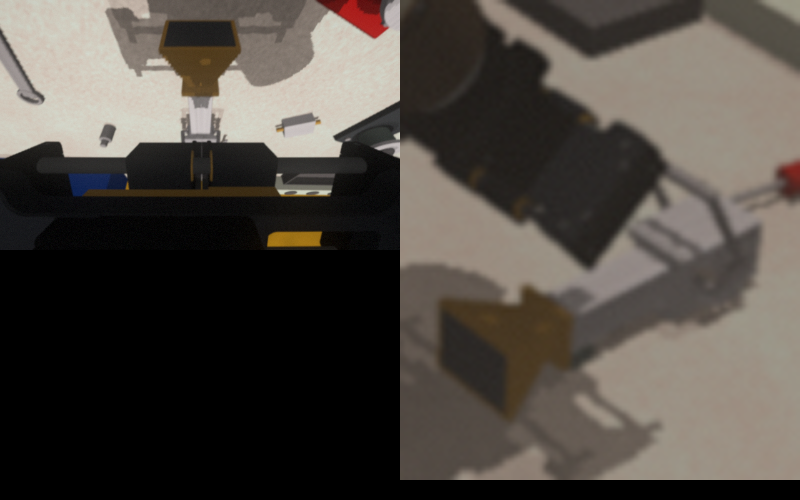

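```bash
python3 - <<'E'
from fit import *
c=cam("scene");d=cam("side")
uv=np.array([(125,446),(209,438),(137,497),(217,487),(90,306),(211,294)])/5.+[224.6,149.6]
# near end y=-32(-y side), far end y=+32 in side cam
ud=np.array([(404.7,242.5),(392,231.)])
k=lambda s:np.array(s)
print("tri",tri([c,d],[uv[4],ud[0]]).round(4),tri([c,d],[uv[5],ud[1]]).round(4))
def f(p,w=1):
    b=lambda y:[-80*np.cos(p[3]+.524),y,34+80*np.sin(p[3]+.524)]
    T=lambda P:np.array([loc([p[0],p[1],0],p[2],q) for q in P])
    return np.r_[(proj(c,T([[25,-25,54],[25,25,54],[25,-25,0],[25,25,0],b(-36),b(36)]))-uv).ravel(),(proj(d,T([b(-34),b(34)]))-ud).ravel()]
r=least_squares(f,[.65,-.17,5,.1],x_scale=[.01,.01,1,.1]);print(r.x,r.fun.reshape(-1,2).round(1).tolist())
E
```

```text
tri [ 0.6181 -0.2201  0.0991] [ 0.6234 -0.1541  0.1008]
[ 0.66412705 -0.18122109  5.60113641  0.46595763] [[-0.8, 0.9], [-0.8, -0.0], [-1.0, 0.9], [-0.7, 0.3], [-1.3, 1.8], [-1.4, 0.8], [0.5, -2.0], [-6.3, -1.9]]
```

Two views put the bar at (0.621, -0.187, 0.100). That is 79 mm from the pivot, against 80 given, so the handle already stands at about t = 0.47. I'll hook it from there.

```bash
sed -i 's/^C0=.*/C0=[.664,-.181,0];CY=5.0/' h.py; python3 - <<'E'
from h import *
p,M=hook(.47,62,10,6,30);print(p.round(3),rowR(p,M))
p,M=hook(.47,62,10,6,0);print(p.round(3),rowR(p,M))
E
```

```text
[ 0.584 -0.188  0.126] [-0.005, 0.211, 0.003, -3.724, -0.143, 4.703]
[ 0.598 -0.187  0.099] [-0.005, 0.211, 0.003, -3.096, -0.128, 7.636]
```

Call:
arm_command([
  [0, 0.1, 0, -1.9, -0.1, 2.4, 1],
  [0, 0.21, 0, -3.7, -0.14, 4.7, 1],
  [0, 0.21, 0, -3.4, -0.14, 6.2, 1],
  [0, 0.21, 0, -3.1, -0.13, 7.6, 1],
  [0, 0.21, 0, -3.1, -0.13, 7.6, 1],
  [0, 0.21, 0, -3.1, -0.13, 7.6, 1],
])

```text
time_s: 8.33
tcp_pos: [0.5981, -0.1852, 0.0983]
ee_rot: [[-0.88, -0.088, 0.467], [-0.079, 0.996, 0.038], [-0.469, -0.004, -0.883]]
wrist_force: [-0.4, 0.3, -0.2]
gripper_width: 0.004
gripper_force: 0.0
```

```bash
python3 - <<'E'
from h import *
s=sense();print(s['tcp_pos'],s['wrist_force'],s['joints'].round(0))
p0,M0=s['tcp_pos'],np.array(s['ee_rot'])
T=np.linspace(.47,1.4,13)[1:]
for i,t in enumerate(T):
    a=62+(106-62)*(i+1)/12
    p,M=hook(t,a,11,0);print(t.round(2),rowR(p,M,p0,M0))
E
```

```text
[ 0.59808373 -0.18517975  0.09833318] [-0.44766349  0.28738559 -0.20914082] [ -5.  22. -23. -15. -17. -66.]
0.55 [-0.003, 0.063, 0.002, -1.329, -0.162, -0.111]
0.62 [-0.003, 0.127, 0.002, -2.008, -0.163, -0.181]
0.7 [-0.003, 0.191, 0.002, -2.69, -0.165, -0.199]
0.78 [-0.003, 0.255, 0.002, -3.37, -0.167, -0.166]
0.86 [-0.003, 0.319, 0.002, -4.044, -0.168, -0.081]
0.94 [-0.003, 0.383, 0.002, -4.709, -0.169, 0.055]
1.01 [-0.003, 0.447, 0.002, -5.36, -0.17, 0.241]
1.09 [-0.004, 0.511, 0.002, -5.995, -0.171, 0.475]
1.17 [-0.004, 0.575, 0.001, -6.608, -0.171, 0.757]
1.25 [-0.004, 0.639, 0.001, -7.198, -0.172, 1.084]
1.32 [-0.004, 0.703, 0.001, -7.759, -0.172, 1.454]
1.4 [-0.004, 0.767, 0.001, -8.29, -0.172, 1.865]
```

Call:
arm_command([
  [0, 0.03, 0, -0.7, -0.1, -0.05, 1],
  [0, 0.063, 0, -1.33, -0.16, -0.11, 1],
  [0, 0.127, 0, -2.0, -0.16, -0.18, 1],
  [0, 0.19, 0, -2.7, -0.16, -0.2, 1],
  [0, 0.255, 0, -3.37, -0.16, -0.17, 1],
  [0, 0.32, 0, -4.04, -0.17, -0.08, 1],
])

```text
time_s: 8.83
tcp_pos: [0.6304, -0.1854, 0.1194]
ee_rot: [[-0.983, -0.084, 0.163], [-0.083, 0.996, 0.01], [-0.163, -0.003, -0.987]]
wrist_force: [-0.5, -0.7, -1.6]
gripper_width: 0.005
gripper_force: 1.0
```

```bash
python3 - <<'E'
from h import *
s=sense();print(s['tcp_pos'],s['wrist_force'],s['joints'].round(0),rowR(*hook(.86,84,11,0)))
c=cam("side");x0,y0=340,180
cv2.imwrite("pics/s5.png",np.hstack([cv2.resize(c['pixels'][y0:y0+120,x0:x0+120],(400,400),interpolation=cv2.INTER_CUBIC),cv2.resize(cam("scene")['pixels'][160:250,230:320],(400,400),interpolation=cv2.INTER_CUBIC)]))
E
```

```text
[ 0.6303603  -0.18539635  0.11944365] [-0.46949646 -0.67597676 -1.56173683] [ -3.  27. -10.  -2. -43. -81.] [-0.004, 0.059, -0.003, -0.366, 0.146, 0.1]
```

View pics/s5.png

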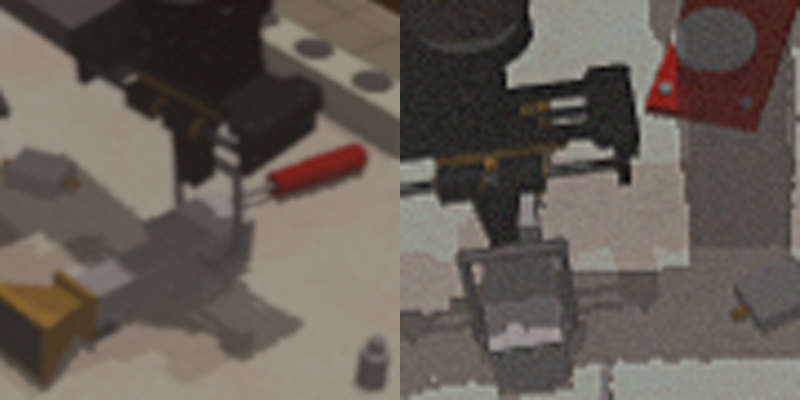

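The view shows the handle rising: arm nearly upright at (237,200), coupler in place. I'll continue along the arc.

```bash
python3 - <<'E'
from h import *
s=sense();p0,M0=s['tcp_pos'],np.array(s['ee_rot'])
for t in np.linspace(.94,1.45,8):
    p,M=hook(t,62+(t-.47)/.93*44,11,0);print(t.round(2),rowR(p,M,p0,M0))
E
```

```text
0.94 [-0.005, 0.071, -0.001, -0.65, 0.148, 0.06]
1.01 [-0.005, 0.131, -0.001, -1.286, 0.148, 0.037]
1.09 [-0.005, 0.191, -0.001, -1.921, 0.149, 0.06]
1.16 [-0.005, 0.251, -0.001, -2.553, 0.15, 0.127]
1.23 [-0.005, 0.311, -0.001, -3.176, 0.15, 0.24]
1.3 [-0.005, 0.372, -0.001, -3.789, 0.152, 0.397]
1.38 [-0.004, 0.432, -0.002, -4.388, 0.153, 0.597]
1.45 [-0.004, 0.492, -0.002, -4.971, 0.154, 0.839]
```

Call:
arm_command([
  [0, 0.071, 0, -0.65, 0.1, 0.06, 1],
  [0, 0.131, 0, -1.29, 0.15, 0.04, 1],
  [0, 0.19, 0, -1.92, 0.15, 0.06, 1],
  [0, 0.25, 0, -2.55, 0.15, 0.13, 1],
  [0, 0.31, 0, -3.18, 0.15, 0.24, 1],
  [0, 0.37, 0, -3.79, 0.15, 0.4, 1],
  [0, 0.37, 0, -3.79, 0.15, 0.4, 1],
])

```text
time_s: 9.52
tcp_pos: [0.6696, -0.1806, 0.119]
ee_rot: [[-0.976, -0.085, -0.203], [-0.083, 0.996, -0.02], [0.204, -0.003, -0.979]]
wrist_force: [-3.9, -0.3, 2.7]
gripper_width: 0.005
gripper_force: 2.3
```

Call:
arm_command([
  [0, 0.03, 0, -0.3, 0, 0.1, 1],
  [0, 0.06, 0, -0.6, 0, 0.2, 1],
  [0, 0.06, 0, -0.6, 0, 0.2, 1],
])

```text
time_s: 9.77
tcp_pos: [0.6738, -0.1803, 0.1172]
ee_rot: [[-0.962, -0.085, -0.259], [-0.081, 0.996, -0.025], [0.26, -0.003, -0.965]]
wrist_force: [-4.0, -1.0, 5.2]
gripper_width: 0.004
gripper_force: 2.7
```

```bash
python3 - <<'E'
from h import *
s=sense();print(s['tcp_pos'],s['wrist_force'],s['moment'])
for t in (1.2,1.35,1.4):print(hook(t,100,11,0)[0])
E
```

```text
[ 0.67378202 -0.18028882  0.11715638] [-3.97348014 -1.00930753  5.17651817] [-0.09687798  0.97507566  0.04127694]
[ 0.66332047 -0.18105945  0.12345934]
[ 0.67495397 -0.18004165  0.12074715]
[ 0.67872566 -0.17971167  0.11945791]
```

Call:
arm_command([
  [0, 0, 0, -0.2, 0, 0.05, 1],
  [0, 0, 0, -0.35, 0, 0.1, 1],
  [0, 0, 0, -0.35, 0, 0.1, 1],
])

```text
time_s: 10.02
tcp_pos: [0.6767, -0.1801, 0.1161]
ee_rot: [[-0.963, -0.084, -0.257], [-0.081, 0.996, -0.025], [0.259, -0.003, -0.966]]
wrist_force: [-3.8, 0.2, 3.6]
gripper_width: 0.003
gripper_force: 2.7
```

Call:
arm_command([
  [0, 0, 0, 0.5, 0, -0.5, 1],
  [0, -0.06, 0, 2, 0, -3, 1],
  [0, -0.12, 0, 4, 0, -6, 1],
  [0, -0.2, 0, 7, 0, -9, 0.5],
  [0, -0.27, 0, 9, 0, -11, 0],
  [0, -0.27, 0, 11, 0, -11, 0],
  [0, -0.27, 0, 11, 0, -11, 0],
])

```text
time_s: 10.6
tcp_pos: [0.5989, -0.1861, 0.2547]
ee_rot: [[-0.996, -0.084, 0.019], [-0.084, 0.996, -0.002], [-0.018, -0.004, -1.0]]
wrist_force: [0.2, -0.8, -1.0]
gripper_width: 0.225
gripper_force: 0.0
```

```bash
python3 - <<'E'
from h import *
s=sense();print(s['tcp_pos'],s['wrist_force'],s['joints'].round(0))
c=cam("side");d=cam("scene")
cv2.imwrite("pics/s6.png",np.hstack([cv2.resize(c['pixels'][170:290,345:445],(400,480),interpolation=cv2.INTER_CUBIC),cv2.resize(d['pixels'][160:256,230:310],(400,480),interpolation=cv2.INTER_CUBIC)]))
E
```

```text
[ 0.59891149 -0.18608978  0.25465784] [ 0.15812232 -0.76109785 -0.98356974] [ -2.  21.   1.   0. -69. -83.]
```

View pics/s6.png

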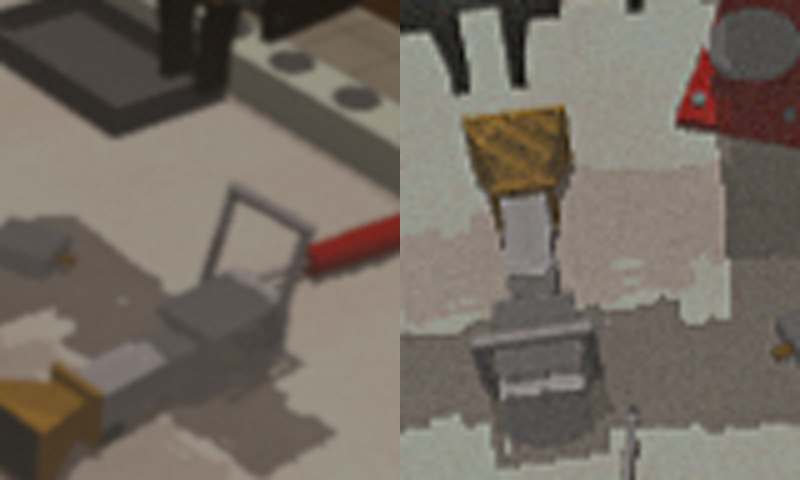

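Nearly there: in the side view the handle stands up and leans over the head front, with the bar at (235,188)–(310,233). In the scene view the bar is at (472,340)–(592,325). I'll triangulate the bar and update the coupler's pose.

```bash
python3 - <<'E'
from h import *
c=cam("side");d=cam("scene")
S=lambda u,v:(u/4-.4+345,v/4-.4+170)
D=lambda u,v:((u-400)/5-.4+230,v/5-.4+160)
f=tri([c,d],[S(235,190),D(590,328)]);n=tri([c,d],[S(310,235),D(474,342)]);print(f.round(4),n.round(4),(f+n)/2,np.linalg.norm(f-n),np.degrees(np.arctan2(-(f-n)[0],(f-n)[1])))
l=onz(d,*D(503,397),.054);r=onz(d,*D(586,388),.054);print("front top edge",l.round(4),r.round(4),(l+r)/2)
l=onz(d,*D(500,200),.044);r=onz(d,*D(553,196),.044);print("boom at horn",(l+r)/2)
E
```

```text
[ 0.6848 -0.1427  0.1099] [ 0.6889 -0.2095  0.109 ] [ 0.68684747 -0.17607646  0.10944527] 0.06690212168865524 3.4334536622570204
front top edge [ 0.6892 -0.1995  0.054 ] [ 0.687  -0.1503  0.054 ] [ 0.68807534 -0.1748887   0.054     ]
boom at horn [ 0.52483215 -0.18883476  0.044     ]
```

```bash
sed -i 's/^C0=.*/C0=[.6645,-.1775,0];CY=4.9/' h.py; python3 - <<'E'
from h import *
p=loc(C0,CY,[-75,0,30]);print(p,row(p,94.9))
E
```

```text
[ 0.5897741  -0.18390627  0.03      ] [-0.002, 0.007, -0.0, 1.28, 0.304, 21.813]
```

Call:
arm_command([
  [0, 0.007, 0, 1.28, 0.3, 3, -0.6],
  [0, 0.007, 0, 1.28, 0.3, 6.5, -0.6],
  [0, 0.007, 0, 1.28, 0.3, 10, -0.6],
  [0, 0.007, 0, 1.28, 0.3, 13.5, -0.6],
  [0, 0.007, 0, 1.28, 0.3, 16, -0.6],
  [0, 0.007, 0, 1.28, 0.3, 16, -0.6],
])

```text
time_s: 11.3
tcp_pos: [0.585, -0.1833, 0.0807]
ee_rot: [[-0.996, -0.084, -0.014], [-0.084, 0.996, -0.001], [0.014, 0.001, -1.0]]
wrist_force: [-1.2, 1.1, -1.6]
gripper_width: 0.786
gripper_force: 0.0
```

```bash
python3 - <<'E'
from h import *
s=sense();p=loc(C0,CY,[-75,0,30]);print(p,row(p,94.9),s['gripper_width'],s['wrist_force'])
E
```

```text
[ 0.5897741  -0.18390627  0.03      ] [0.001, -0.014, -0.001, -0.539, -0.103, 5.068] 0.7856348132035018 [-1.17881233  1.0886277  -1.56352953]
```

Call:
arm_command([
  [0, -0.01, 0, -0.4, 0, 1.5, -0.6],
  [0, -0.01, 0, -0.4, 0, 3, -0.6],
  [0, -0.01, 0, -0.4, 0, 4.2, -0.6],
  [0, -0.01, 0, -0.4, 0, 5, -0.6],
  [0, -0.01, 0, -0.4, 0, 5, -0.6],
  [0, -0.01, 0, -0.4, 0, 5, -0.6],
])

```text
time_s: 11.8
tcp_pos: [0.5932, -0.184, 0.0389]
ee_rot: [[-0.996, -0.085, 0.01], [-0.086, 0.996, -0.002], [-0.009, -0.003, -1.0]]
wrist_force: [0.2, 0.8, 0.0]
gripper_width: 0.799
gripper_force: 0.0
```

Call:
arm_command([
  [0, 0, 0, 0, 0, 0, -0.2],
  [0, 0, 0, 0, 0, 0, 0.1],
  [0, 0, 0, 0, 0, 0, 0.5],
  [0, 0, 0, 0, 0, 0, 1],
  [0, 0, 0, 0, 0, 0, 1],
  [0, 0, 0, 0, 0, 0, 1],
  [0, 0, 0, 0, 0, 0, 1],
])

```text
time_s: 12.38
tcp_pos: [0.5928, -0.184, 0.0389]
ee_rot: [[-0.996, -0.085, 0.01], [-0.085, 0.996, -0.002], [-0.01, -0.003, -1.0]]
wrist_force: [0.2, -0.1, -0.0]
gripper_width: 0.351
gripper_force: 0.0
```

Call:
arm_command([
  [0, 0, 0, 0, 0, 0, 0],
  [0, 0, 0, 0, 0, 0, 0],
  [0, -0.01, 0, 0, 0, 0.4, 0],
  [0, -0.01, 0, 0, 0, 0.9, 0],
  [0, -0.01, 0, 0, 0, 0.9, 0],
  [0, -0.01, 0, 0, 0, 0.9, 0],
])

```text
time_s: 12.88
tcp_pos: [0.5924, -0.184, 0.0291]
ee_rot: [[-0.996, -0.085, 0.018], [-0.085, 0.996, -0.001], [-0.018, -0.003, -1.0]]
wrist_force: [1.1, 0.0, 0.0]
gripper_width: 0.496
gripper_force: 0.0
```

Call:
arm_command([
  [0, 0, 0, 0, 0, 0, 0.4],
  [0, 0, 0, 0, 0, 0, 1],
  [0, 0, 0, 0, 0, 0, 1],
  [0, 0, 0, 0, 0, 0, 1],
  [0, 0, 0, 0, 0, 0, 1],
  [0, 0, 0, 0, 0, 0, 1],
])

```text
time_s: 13.38
tcp_pos: [0.5931, -0.184, 0.03]
ee_rot: [[-0.996, -0.085, 0.02], [-0.085, 0.996, -0.001], [-0.02, -0.003, -1.0]]
wrist_force: [0.5, 0.6, 1.0]
gripper_width: 0.343
gripper_force: 30.0
```

```bash
python3 - <<'E'
from h import *
s=sense();print(s['tcp_pos'],s['ee_rot'],s['gripper_width'],s['gripper_force'],s['wrist_force'])
E
```

```text
[ 0.59309352 -0.18403927  0.02996561] [[-0.99615076 -0.08530238  0.02017857]
 [-0.08534324  0.99635092 -0.00117104]
 [-0.02000505 -0.00288864 -0.99979571]] 0.34267748412651294 29.99367722310126 [0.48581281 0.55320259 1.00194038]
```

```bash
python3 - <<'E'
from h import *
c=cam("scene");d=cam("side")
# refine ball: Hough in enlarged crops
for n,k,(u,v) in (("scene",c,(366.6,211)),("side",d,(324.5,189))):
    x0,y0=int(u)-22,int(v)-22;g=cv2.cvtColor(k['pixels'][y0:y0+44,x0:x0+44],cv2.COLOR_BGR2GRAY);g=cv2.resize(g,None,fx=8,fy=8,interpolation=cv2.INTER_CUBIC)
    q=k['R']@np.array([.632,.158,.076])+k['t'];rr=.015/q[2]*k['f']*8
    h=cv2.HoughCircles(cv2.GaussianBlur(g,(0,0),4),cv2.HOUGH_GRADIENT,1,8,param1=60,param2=8,minRadius=int(rr*.85),maxRadius=int(rr*1.15))
    print(n,rr/8,[(x0+a/8-.44,y0+b/8-.44,r/8) for a,b,r in h[0][:4]],"pred",proj(k,[.632,.158,.076]))
print(tri([c,d],[(366.6,211.2),(324.5,189)]))
E
```

```text
scene 4.856310143492289 [(np.float32(365.9975), np.float32(216.4975), np.float32(4.65)), (np.float32(379.6225), np.float32(190.8725), np.float32(4.8625)), (np.float32(360.3725), np.float32(215.7475), np.float32(5.125)), (np.float32(375.1225), np.float32(222.2475), np.float32(4.3625))] pred [[366.39952267 211.33351638]]Traceback (most recent call last):
  File "<stdin>", line 8, in <module>
TypeError: 'NoneType' object is not subscriptable
```

Call:
arm_command([
  [0, 0, 0, 0, 0, -0.5, 1],
  [0, 0, 0, 0, 0, -2, 1],
  [0, 0, 0, 0, 0, -5, 1],
  [0, 0, 0, 0, 0, -8, 1],
  [0, 0, 0, 0, 0, -11, 1],
  [0, 0, 0, 0, 0, -13, 1],
  [0, 0, 0, 0, 0, -13, 1],
  [0, 0, 0, 0, 0, -13, 1],
])

```text
time_s: 14.15
tcp_pos: [0.5894, -0.1834, 0.1591]
ee_rot: [[-0.996, -0.084, 0.019], [-0.084, 0.996, 0.0], [-0.019, -0.001, -1.0]]
wrist_force: [-0.5, 0.6, -7.8]
gripper_width: 0.342
gripper_force: 30.0
```

```bash
cat >> h.py <<'E'
RG=np.array([[-0.99615076,-0.08530238,0.02017857],[-0.08534324,0.99635092,-0.00117104],[-0.02000505,-0.00288864,-0.99979571]])
TC=np.array([-.0717,0,.030])  # TCP in coupler frame
def place(o,yaw):
    M=Ro.from_euler('z',yaw,degrees=True).as_matrix();return np.array(o)+M@TC, Ro.from_euler('z',yaw-4.89,degrees=True).as_matrix()@RG
E
python3 - <<'E'
from h import *
d=cam("side");c=cam("scene")
print(tri([c,d],[(366.6,211.2),(324.5,189)]))
print(rowR(*place([.632,.158,.13],-17.5)))
E
```

```text
[0.6324226  0.15810581 0.07637711]
[0.009, -0.006, 0.389, -0.626, 36.364, -0.349]
```

Call:
arm_command([
  [0, 0, 0.03, 0, 1.5, 0, 1],
  [0, 0, 0.08, 0, 4.5, 0, 1],
  [0, 0, 0.13, -0.1, 8, -0.1, 1],
  [0, 0, 0.18, -0.2, 12, -0.1, 1],
  [0, 0, 0.23, -0.3, 16, -0.2, 1],
  [0, 0, 0.28, -0.4, 20, -0.2, 1],
  [0, 0, 0.33, -0.5, 24, -0.3, 1],
  [0, 0, 0.36, -0.6, 27.5, -0.35, 1],
])

```text
time_s: 14.92
tcp_pos: [0.5708, 0.0926, 0.1598]
ee_rot: [[-0.962, 0.273, 0.014], [0.273, 0.962, -0.002], [-0.015, 0.002, -1.0]]
wrist_force: [0.5, -0.9, -6.7]
gripper_width: 0.34
gripper_force: 30.0
```

```bash
python3 - <<'E'
from h import *
print(sense()['tcp_pos'],rowR(*place([.6324,.158,.112],-17.5)))
E
```

```text
[0.57080491 0.09257643 0.15978689] [0.005, -0.005, 0.028, 3.056, 8.179, 1.747]
```

Call:
arm_command([
  [0, 0, 0.01, 1, 2.7, 0.2, 1],
  [0, 0, 0.028, 2, 5.5, 0.6, 1],
  [0, -0.005, 0.028, 2.7, 7.3, 1.1, 1],
  [0, -0.005, 0.028, 3, 8.1, 1.5, 1],
  [0, -0.005, 0.028, 3.05, 8.18, 1.75, 1],
  [0, -0.005, 0.028, 3.05, 8.18, 1.75, 1],
  [0, -0.005, 0.028, 3.05, 8.18, 1.75, 1],
])

```text
time_s: 15.5
tcp_pos: [0.5654, 0.1764, 0.1436]
ee_rot: [[-0.954, 0.299, 0.022], [0.299, 0.954, -0.004], [-0.022, 0.002, -1.0]]
wrist_force: [0.8, 0.4, -5.3]
gripper_width: 0.342
gripper_force: 30.0
```

```bash
python3 - <<'E'
from h import *
s=sense();print(s['tcp_pos'],s['wrist_force'],rowR(*place([.6324,.158,.112],-17.5)))
d=cam("side");c=cam("scene")
o=s['tcp_pos']-Ro.from_euler('z',-17.5,degrees=True).as_matrix()@TC;print(o)
Q=[[25,-25,54],[25,25,54],[25,-25,0],[25,25,0],[-51,-25,0],[23,-36,110],[23,36,110],[0,0,0]]
ps=proj(c,[loc(o,-17.5,q) for q in Q]+[[.6324,.158,.076]]);pd=proj(d,[loc(o,-17.5,q) for q in Q]+[[.6324,.158,.076]])
a=(340,150);b=(285,120)
print("scene",((ps-a+.4)*5).round().tolist());print("side",((pd-b+.4)*5+[400,0]).round().tolist())
R=lambda k,a:cv2.resize(k['pixels'][a[1]:a[1]+100,a[0]:a[0]+80],(400,500),interpolation=cv2.INTER_CUBIC)
cv2.imwrite("pics/s7.png",np.hstack([R(c,a),R(d,b)]))
E
```

```text
[0.56536923 0.17637436 0.14358068] [ 0.8348739   0.38663691 -5.25000307] [0.005, 0.002, 0.002, 0.228, 0.263, 0.154]
[0.63375073 0.15481376 0.11358068]
scene [[95.0, 237.0], [181.0, 251.0], [88.0, 296.0], [171.0, 311.0], [107.0, 204.0], [84.0, 165.0], [212.0, 186.0], [135.0, 272.0], [134.0, 309.0]]
side [[657.0, 225.0], [632.0, 192.0], [655.0, 307.0], [631.0, 272.0], [533.0, 323.0], [661.0, 145.0], [625.0, 99.0], [604.0, 294.0], [599.0, 347.0]]
```

View pics/s7.png

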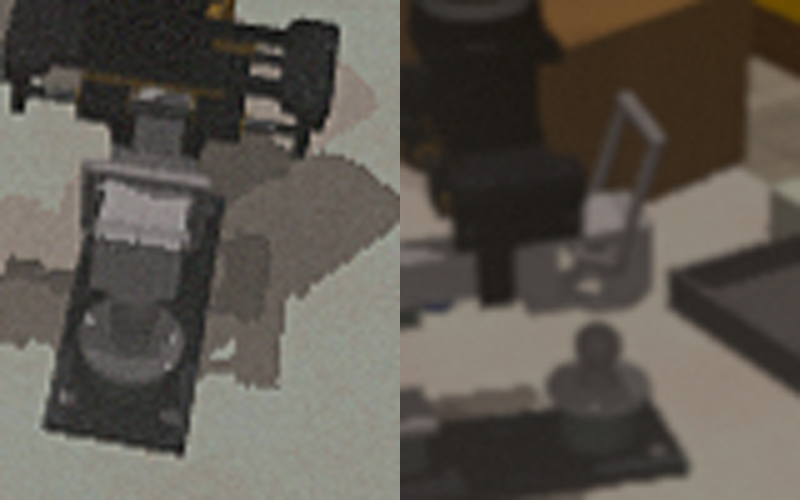

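The hover view shows ball and coupler offset as predicted, within about 1 px: ball at (598,343) in the side view, bar at (642,118) side and (147,174) scene. The remaining 3 mm correction is known, so I'll apply it and lower by feel.

Call:
arm_command([
  [0, 0, 0, 0.15, 0.2, 0.3, 1],
  [0, 0, 0, 0.23, 0.26, 0.6, 1],
  [0, 0, 0, 0.23, 0.26, 1, 1],
  [0, 0, 0, 0.23, 0.26, 1.2, 1],
  [0, 0, 0, 0.23, 0.26, 1.2, 1],
  [0, 0, 0, 0.23, 0.26, 1.2, 1],
])

```text
time_s: 16.1
tcp_pos: [0.5648, 0.1806, 0.1326]
ee_rot: [[-0.954, 0.298, 0.024], [0.298, 0.955, -0.003], [-0.024, 0.004, -1.0]]
wrist_force: [1.0, 0.2, -5.6]
gripper_width: 0.339
gripper_force: 30.0
```

```bash
python3 - <<'E'
from h import *
s=sense();print(s['tcp_pos'],s['wrist_force'],s['moment'],rowR(*place([.6324,.158,.080],-17.5)))
E
```

```text
[0.56481744 0.18064805 0.13263109] [ 1.01889265  0.19334428 -5.64125153] [0.05837495 0.18837313 0.02025977] [0.007, 0.004, 0.002, 0.098, -0.138, 2.261]
```

Call:
arm_command([
  [0, 0.002, 0, 0.1, -0.12, 0.3, 1],
  [0, 0.002, 0, 0.1, -0.12, 0.7, 1],
  [0, 0.002, 0, 0.1, -0.12, 1.1, 1],
  [0, 0.002, 0, 0.1, -0.12, 1.5, 1],
  [0, 0.002, 0, 0.1, -0.12, 1.8, 1],
  [0, 0.002, 0, 0.1, -0.12, 1.8, 1],
  [0, 0.002, 0, 0.1, -0.12, 1.8, 1],
])

```text
time_s: 16.68
tcp_pos: [0.5639, 0.1798, 0.1145]
ee_rot: [[-0.954, 0.298, 0.022], [0.298, 0.955, -0.002], [-0.022, 0.004, -1.0]]
wrist_force: [0.5, 0.2, -6.1]
gripper_width: 0.34
gripper_force: 30.0
```

```bash
python3 - <<'E'
from h import *
s=sense();print(s['tcp_pos'],s['wrist_force'],s['moment'],rowR(*place([.6324,.158,.070],-17.5)))
E
```

```text
[0.56392936 0.17980965 0.11448881] [ 0.45502404  0.19849649 -6.05256378] [0.08163556 0.16576322 0.03509305] [0.007, 0.002, 0.003, 0.016, -0.027, 1.449]
```

Still free at an origin height of 84.5 mm, so I'll lower further in small steps.

Call:
arm_command([
  [0, 0, 0, 0, 0, 0.2, 1],
  [0, 0, 0, 0, 0, 0.4, 1],
  [0, 0, 0, 0, 0, 0.6, 1],
  [0, 0, 0, 0, 0, 0.8, 1],
  [0, 0, 0, 0, 0, 0.8, 1],
])

```text
time_s: 17.1
tcp_pos: [0.5639, 0.1797, 0.1063]
ee_rot: [[-0.954, 0.298, 0.022], [0.298, 0.954, -0.002], [-0.021, 0.004, -1.0]]
wrist_force: [-0.3, -0.7, -6.4]
gripper_width: 0.34
gripper_force: 30.0
```

Call:
arm_command([
  [0, 0, 0, 0, 0, 0.2, 1],
  [0, 0, 0, 0, 0, 0.4, 1],
  [0, 0, 0, 0, 0, 0.6, 1],
  [0, 0, 0, 0, 0, 0.8, 1],
  [0, 0, 0, 0, 0, 0.8, 1],
])

```text
time_s: 17.52
tcp_pos: [0.564, 0.1797, 0.0982]
ee_rot: [[-0.954, 0.298, 0.022], [0.298, 0.954, -0.002], [-0.021, 0.004, -1.0]]
wrist_force: [0.3, -0.7, -7.1]
gripper_width: 0.342
gripper_force: 30.0
```

```bash
python3 - <<'E'
from h import *
s=sense();print(s['tcp_pos'],s['wrist_force'],s['moment'],rowR(*place([.6324,.158,.060],-17.5)))
E
```

```text
[0.56403789 0.17968485 0.09819951] [ 0.25359326 -0.73938427 -7.14959579] [-0.00531793  0.24161687  0.02882557] [0.007, 0.001, 0.002, 0.016, -0.016, 0.82]
```

Call:
arm_command([
  [0, 0, 0, 0, 0, 0.2, 1],
  [0, 0, 0, 0, 0, 0.4, 1],
  [0, 0, 0, 0, 0, 0.6, 1],
  [0, 0, 0, 0, 0, 0.8, 1],
  [0, 0, 0, 0, 0, 0.8, 1],
])

```text
time_s: 17.93
tcp_pos: [0.5642, 0.1797, 0.0903]
ee_rot: [[-0.954, 0.298, 0.022], [0.298, 0.954, -0.002], [-0.021, 0.004, -1.0]]
wrist_force: [-0.6, -0.1, -6.8]
gripper_width: 0.344
gripper_force: 30.0
```

Call:
arm_command([
  [0, 0, 0, 0, 0, 0.1, 1],
  [0, 0, 0, 0, 0, 0.2, 1],
  [0, 0, 0, 0, 0, 0.3, 1],
  [0, 0, 0, 0, 0, 0.3, 1],
])

```text
time_s: 18.27
tcp_pos: [0.5649, 0.1798, 0.0881]
ee_rot: [[-0.954, 0.298, 0.023], [0.298, 0.955, -0.002], [-0.023, 0.005, -1.0]]
wrist_force: [-0.5, -0.9, -4.1]
gripper_width: 0.344
gripper_force: 30.0
```

Call:
arm_command([
  [0, 0, 0, 0, 0, 0.1, 1],
  [0, 0, 0, 0, 0, 0.2, 1],
  [0, 0, 0, 0, 0, 0.3, 1],
  [0, 0, 0, 0, 0, 0.3, 1],
])

```text
time_s: 18.6
tcp_pos: [0.5652, 0.1799, 0.0853]
ee_rot: [[-0.954, 0.298, 0.024], [0.298, 0.955, -0.002], [-0.023, 0.006, -1.0]]
wrist_force: [-0.6, -1.1, -2.8]
gripper_width: 0.345
gripper_force: 30.0
```

Call:
arm_command([
  [0, 0, 0, 0, 0, 0.1, 1],
  [0, 0, 0, 0, 0, 0.2, 1],
  [0, 0, 0, 0, 0, 0.2, 1],
])

```text
time_s: 18.85
tcp_pos: [0.5653, 0.1801, 0.0832]
ee_rot: [[-0.954, 0.298, 0.024], [0.298, 0.955, -0.001], [-0.023, 0.006, -1.0]]
wrist_force: [0.2, -1.6, 0.4]
gripper_width: 0.339
gripper_force: 30.0
```

Call:
arm_command([
  [0, 0, 0, 0, 0, 0, 0.2],
  [0, 0, 0, 0, 0, 0, 0],
  [0, 0, 0, 0, 0, 0, 0],
  [0, 0, 0, 0, 0, -1.5, 0],
  [0, 0, 0, 0, 0, -4, 0],
  [0, 0, 0, 0, 0, -7, 0.3],
  [0, 0, 0, 0, 0, -9, 1],
  [0, 0, 0, 0, 0, -9, 1],
])

```text
time_s: 19.52
tcp_pos: [0.5655, 0.1816, 0.1785]
ee_rot: [[-0.954, 0.297, 0.033], [0.297, 0.955, 0.003], [-0.03, 0.012, -0.999]]
wrist_force: [0.0, 0.3, 0.1]
gripper_width: 0.354
gripper_force: 0.0
```

```bash
python3 - <<'E'
from h import *
s=sense();p=loc([.6324,.158,.05],-17.5,[-30,0,54+19+12]);print(p,s['tcp_pos'],s['wrist_force'],s['gripper_width'],row(p,72.5))
E
```

```text
[0.60378849 0.16702117 0.135     ] [0.56549382 0.1815704  0.17851305] [0.00498613 0.29617177 0.14998236] 0.3535170829165975 [0.013, 0.03, 0.004, -3.955, -0.308, 4.469]
```

Call:
arm_command([
  [0, 0.02, 0, -1.5, -0.1, 0, 1],
  [0.01, 0.03, 0, -3, -0.2, 0.5, 1],
  [0.01, 0.03, 0, -3.95, -0.3, 1.5, 1],
  [0.01, 0.03, 0, -3.95, -0.3, 3, 1],
  [0.01, 0.03, 0, -3.95, -0.3, 4, 1],
  [0.01, 0.03, 0, -3.95, -0.3, 4.4, 1],
  [0.01, 0.03, 0, -3.95, -0.3, 4.4, 1],
])

```text
time_s: 20.1
tcp_pos: [0.5996, 0.165, 0.128]
ee_rot: [[-0.955, 0.298, -0.012], [0.298, 0.955, -0.004], [0.01, -0.007, -1.0]]
wrist_force: [-0.4, -0.1, 0.1]
gripper_width: 0.002
gripper_force: 0.0
```

```bash
python3 - <<'E'
from h import *
s=sense();p=loc([.6324,.158,.05],-17.5,[-30,0,54+19]);print(p,s['tcp_pos'],s['wrist_force'],s['gripper_width'],row(p,72.5))
E
```

```text
[0.60378849 0.16702117 0.123     ] [0.59963825 0.16495645 0.12800711] [-0.40113448 -0.06051496  0.13119177] 0.0020590682295333275 [-0.007, -0.01, 0.003, -0.34, 0.324, 0.495]
```

Call:
arm_command([
  [-0.007, -0.01, 0, -0.34, 0.32, 0, 1],
  [-0.007, -0.01, 0, -0.34, 0.32, 0.1, 1],
  [-0.007, -0.01, 0, -0.34, 0.32, 0.2, 1],
  [-0.007, -0.01, 0, -0.34, 0.32, 0.2, 1],
])

```text
time_s: 20.43
tcp_pos: [0.6046, 0.1675, 0.128]
ee_rot: [[-0.955, 0.298, 0.003], [0.298, 0.955, 0.002], [-0.002, 0.002, -1.0]]
wrist_force: [-0.4, -0.9, -0.8]
gripper_width: 0.005
gripper_force: 0.0
```

Call:
arm_command([
  [0, 0, 0, 0, 0, 0.1, 1],
  [0, 0, 0, 0, 0, 0.2, 1],
  [0, 0, 0, 0, 0, 0.2, 1],
])

```text
time_s: 20.68
tcp_pos: [0.6049, 0.1674, 0.1262]
ee_rot: [[-0.955, 0.298, 0.003], [0.298, 0.955, 0.001], [-0.003, 0.002, -1.0]]
wrist_force: [0.2, 0.1, 2.4]
gripper_width: 0.002
gripper_force: 0.9
```

Contact at about 126.5 mm. I'll push on in small steps.

Call:
arm_command([
  [0, 0, 0, 0, 0, 0.1, 1],
  [0, 0, 0, 0, 0, 0.15, 1],
  [0, 0, 0, 0, 0, 0.15, 1],
])

```text
time_s: 20.93
tcp_pos: [0.6053, 0.1674, 0.1254]
ee_rot: [[-0.955, 0.298, 0.005], [0.298, 0.955, 0.002], [-0.004, 0.003, -1.0]]
wrist_force: [-0.7, -0.6, 5.1]
gripper_width: 0.003
gripper_force: 2.5
```

Call:
arm_command([
  [0, 0, 0, 0, 0, 0.08, 1],
  [0, 0, 0, 0, 0, 0.12, 1],
  [0, 0, 0, 0, 0, 0.12, 1],
])

```text
time_s: 21.18
tcp_pos: [0.6056, 0.1674, 0.1247]
ee_rot: [[-0.955, 0.298, 0.005], [0.298, 0.955, 0.002], [-0.005, 0.003, -1.0]]
wrist_force: [-1.1, 0.3, 7.2]
gripper_width: 0.004
gripper_force: 3.2
```

Call:
arm_command([
  [0, 0, 0, 0, 0, 0.08, 1],
  [0, 0, 0, 0, 0, 0.1, 1],
  [0, 0, 0, 0, 0, 0.1, 1],
])

```text
time_s: 21.43
tcp_pos: [0.6059, 0.1674, 0.1241]
ee_rot: [[-0.955, 0.297, 0.006], [0.297, 0.955, 0.002], [-0.005, 0.003, -1.0]]
wrist_force: [-0.9, -0.8, 7.8]
gripper_width: 0.006
gripper_force: 3.7
```

Call:
arm_command([
  [0, 0, 0, 0, 0, 0.1, 1],
  [0, 0, 0, 0, 0, 0.15, 1],
  [0, 0, 0, 0, 0, 0.15, 1],
])

```text
time_s: 21.68
tcp_pos: [0.6062, 0.1672, 0.1234]
ee_rot: [[-0.955, 0.297, 0.007], [0.297, 0.955, 0.001], [-0.006, 0.003, -1.0]]
wrist_force: [-0.8, -1.6, 10.5]
gripper_width: 0.01
gripper_force: 5.3
```

Call:
arm_command([
  [0, 0, 0, 0, 0, 0.1, 1],
  [0, 0, 0, 0, 0, 0.15, 1],
  [0, 0, 0, 0, 0, 0.15, 1],
])

```text
time_s: 21.93
tcp_pos: [0.6062, 0.1672, 0.1234]
ee_rot: [[-0.955, 0.297, 0.007], [0.297, 0.955, 0.001], [-0.007, 0.003, -1.0]]
wrist_force: [-4.0, -1.4, 16.5]
gripper_width: 0.007
gripper_force: 8.2
```

Call:
arm_command([
  [0, 0, 0, 0, 0, 0.1, 1],
  [0, 0, 0, 0, 0, 0.15, 1],
  [0, 0, 0, 0, 0, 0.15, 1],
])

```text
time_s: 22.18
tcp_pos: [0.6062, 0.1672, 0.1233]
ee_rot: [[-0.955, 0.296, 0.008], [0.296, 0.955, 0.001], [-0.007, 0.003, -1.0]]
wrist_force: [-6.1, -2.5, 22.3]
gripper_width: -0.001
gripper_force: 11.1
```

The stop is hard: the push rose from 10 to 22 N with no movement, at TCP z 0.1233 against 0.123 expected when home. Now I'll back off and work out the closing path, pushing the bar from its front side.

```bash
cat >> h.py <<'E'
SO=np.array([.6324,.158,.05]);SY=-17.5
def close(t,a,s=11,gap=0):
    th=t+.524;bar=np.array([-80*np.cos(th),0,34+80*np.sin(th)]);r=np.radians(a);n=np.array([np.sin(r),0,np.cos(r)]);d=np.array([np.cos(r),0,-np.sin(r)])
    return loc(SO,SY,bar+(14.5+gap)*n+(s-19)*d),tilt(a,SY)
E
python3 - <<'E'
from h import *
p,M=close(1.35,95,11,12);print(p,rowR(p,M),rowR(p+[0,0,.06],M))
E
```

```text
[0.68102311 0.14266919 0.16601072] [0.003, 0.095, 0.005, -7.902, -0.113, -4.21] [0.003, 0.095, 0.005, -7.946, -0.093, -10.21]
```

Call:
arm_command([
  [0, 0, 0, 0, 0, -1, 1],
  [0, 0, 0, 0, 0, -4, 1],
  [0, 0, 0, 0, 0, -7.5, 1],
  [0, 0, 0, 0, 0, -10.5, 1],
  [0, 0.05, 0, -2.5, 0, -10.5, 1],
  [0, 0.095, 0, -5.5, -0.1, -10.5, 1],
  [0, 0.095, 0, -7.9, -0.1, -10.5, 1],
  [0, 0.095, 0, -7.9, -0.1, -10.5, 1],
])

```text
time_s: 22.85
tcp_pos: [0.6829, 0.1408, 0.2204]
ee_rot: [[-0.949, 0.301, -0.088], [0.3, 0.953, 0.029], [0.093, 0.001, -0.996]]
wrist_force: [-0.1, 0.4, -0.6]
gripper_width: 0.006
gripper_force: 0.0
```

```bash
python3 - <<'E'
from h import *
p,M=close(1.35,95,11,12);print(p,sense()['tcp_pos'],sense()['wrist_force'],rowR(p,M))
E
```

```text
[0.68102311 0.14266919 0.16601072] [0.68286401 0.14083544 0.22041243] [-0.08099309  0.37324615 -0.57090785] [0.001, -0.006, -0.001, -0.275, 0.112, 5.438]
```

Call:
arm_command([
  [0, 0, 0, -0.2, 0.1, 2, 1],
  [0, 0, 0, -0.25, 0.1, 4, 1],
  [0, 0, 0, -0.27, 0.1, 5.4, 1],
  [0, 0, 0, -0.27, 0.1, 5.4, 1],
  [0, 0, 0, -0.27, 0.1, 5.4, 1],
])

```text
time_s: 23.27
tcp_pos: [0.677, 0.1443, 0.1676]
ee_rot: [[-0.95, 0.298, -0.09], [0.297, 0.955, 0.028], [0.095, 0.0, -0.996]]
wrist_force: [0.2, -0.5, 0.2]
gripper_width: 0.007
gripper_force: 0.0
```

```bash
python3 - <<'E'
from h import *
s=sense();print(s['tcp_pos'],s['wrist_force'])
p0,M0=s['tcp_pos'],np.array(s['ee_rot'])
for t in [1.35,*np.arange(1.28,-.05,-.085)]:
    a=62+max(t,0)/1.35*38;p,M=close(t,a,11,-2);print(round(t,2),rowR(p,M,p0,M0))
E
```

```text
[0.67698628 0.14432561 0.16764539] [ 0.21014738 -0.46139208  0.23518102]
1.35 [-0.0, 0.08, 0.003, 0.886, -0.034, 0.244]
1.28 [-0.0, 0.045, 0.003, 1.462, -0.032, 0.102]
1.2 [-0.0, 0.004, 0.003, 2.171, -0.03, -0.016]
1.11 [-0.0, -0.038, 0.003, 2.885, -0.028, -0.075]
1.03 [-0.0, -0.08, 0.003, 3.599, -0.026, -0.075]
0.94 [-0.0, -0.122, 0.003, 4.309, -0.024, -0.016]
0.86 [0.0, -0.163, 0.003, 5.009, -0.022, 0.101]
0.77 [0.0, -0.205, 0.003, 5.695, -0.02, 0.276]
0.69 [0.0, -0.247, 0.003, 6.362, -0.018, 0.506]
0.6 [0.0, -0.289, 0.003, 7.005, -0.016, 0.79]
0.52 [0.0, -0.33, 0.003, 7.619, -0.014, 1.125]
0.43 [0.0, -0.372, 0.003, 8.202, -0.012, 1.509]
0.35 [0.0, -0.414, 0.003, 8.748, -0.011, 1.939]
0.26 [0.0, -0.456, 0.003, 9.255, -0.009, 2.411]
0.18 [0.001, -0.497, 0.003, 9.718, -0.008, 2.923]
0.09 [0.001, -0.539, 0.003, 10.135, -0.006, 3.469]
0.01 [0.001, -0.581, 0.003, 10.503, -0.005, 4.047]
```

Call:
arm_command([
  [0, 0.04, 0, 0.5, 0, 0.15, 1],
  [0, 0.045, 0, 1.1, 0, 0.1, 1],
  [0, 0.045, 0, 1.46, 0, 0.1, 1],
  [0, 0.02, 0, 1.82, 0, 0.04, 1],
  [0, 0.004, 0, 2.17, 0, -0.02, 1],
  [0, -0.017, 0, 2.53, 0, -0.05, 1],
  [0, -0.038, 0, 2.88, 0, -0.08, 1],
])

```text
time_s: 23.85
tcp_pos: [0.651, 0.1532, 0.1739]
ee_rot: [[-0.954, 0.298, -0.046], [0.297, 0.955, 0.019], [0.05, 0.004, -0.999]]
wrist_force: [2.7, -1.7, 1.1]
gripper_width: 0.008
gripper_force: 1.5
```

```bash
python3 - <<'E'
from h import *
s=sense();print(s['tcp_pos'],s['wrist_force'])
p0,M0=s['tcp_pos'],np.array(s['ee_rot'])
for t in [*np.arange(1.11,.5,-.085)]:
    a=62+max(t,0)/1.35*38;p,M=close(t,a,11,-2);print(round(t,2),rowR(p,M,p0,M0))
E
```

```text
[0.65098766 0.15324386 0.17394879] [ 2.67420056 -1.73926567  1.09451931]
1.11 [0.004, 0.007, 0.003, 0.103, -0.106, 0.288]
1.03 [0.004, -0.035, 0.003, 0.817, -0.104, 0.256]
0.94 [0.004, -0.077, 0.003, 1.529, -0.101, 0.283]
0.86 [0.004, -0.118, 0.003, 2.233, -0.099, 0.369]
0.77 [0.004, -0.16, 0.003, 2.926, -0.098, 0.512]
0.69 [0.004, -0.202, 0.003, 3.602, -0.096, 0.712]
0.6 [0.004, -0.244, 0.003, 4.257, -0.095, 0.967]
0.52 [0.004, -0.286, 0.003, 4.887, -0.094, 1.274]
```

Call:
arm_command([
  [0, -0.01, 0, 0.45, -0.05, 0.2, 1],
  [0, -0.035, 0, 0.82, -0.1, 0.25, 1],
  [0, -0.077, 0, 1.53, -0.1, 0.28, 1],
  [0, -0.118, 0, 2.23, -0.1, 0.37, 1],
  [0, -0.16, 0, 2.93, -0.1, 0.51, 1],
  [0, -0.202, 0, 3.6, -0.1, 0.71, 1],
  [0, -0.244, 0, 4.26, -0.1, 0.97, 1],
])

```text
time_s: 24.43
tcp_pos: [0.6088, 0.1655, 0.1652]
ee_rot: [[-0.937, 0.297, 0.184], [0.293, 0.955, -0.053], [-0.191, 0.004, -0.982]]
wrist_force: [4.8, -1.5, -2.2]
gripper_width: 0.005
gripper_force: 2.3
```

```bash
python3 - <<'E'
from h import *
s=sense();print(s['tcp_pos'],s['wrist_force'],s['joints'].round(0))
p0,M0=s['tcp_pos'],np.array(s['ee_rot'])
for t in [*np.arange(.6,-.05,-.085)]:
    a=62+max(t,0)/1.35*38;p,M=close(t,a,11,-3);print(round(t,2),rowR(p,M,p0,M0))
E
```

```text
[0.60880932 0.16553291 0.16522284] [ 4.82981049 -1.53797483 -2.1527719 ] [  34.   22.  -16.   12.  -45. -149.]
0.6 [0.005, -0.001, 0.003, -0.013, -0.009, -0.098]
0.52 [0.005, -0.043, 0.002, 0.671, -0.008, 0.053]
0.43 [0.005, -0.085, 0.002, 1.339, -0.007, 0.261]
0.35 [0.005, -0.127, 0.002, 1.984, -0.006, 0.522]
0.26 [0.005, -0.168, 0.002, 2.603, -0.006, 0.836]
0.18 [0.005, -0.21, 0.002, 3.192, -0.007, 1.199]
0.09 [0.005, -0.252, 0.002, 3.745, -0.007, 1.609]
0.01 [0.005, -0.294, 0.002, 4.261, -0.008, 2.063]
```

```bash
python3 - <<'E'
from h import *
s=sense();p0,M0=s['tcp_pos'],np.array(s['ee_rot'])
for t in [*np.arange(.6,.1,-.085)]:
    p,M=close(t,78,11,-3);print(round(t,2),rowR(p,M,p0,M0))
E
```

```text
0.6 [0.005, -0.017, 0.003, -0.001, -0.008, -0.116]
0.52 [0.005, -0.017, 0.003, 0.65, -0.008, 0.083]
0.43 [0.005, -0.017, 0.003, 1.28, -0.007, 0.336]
0.35 [0.005, -0.017, 0.003, 1.888, -0.007, 0.642]
0.26 [0.005, -0.017, 0.003, 2.466, -0.007, 0.998]
0.18 [0.005, -0.017, 0.003, 3.013, -0.008, 1.402]
```

Call:
arm_command([
  [0, 0, 0, 0.35, 0, 0, 1],
  [0, 0, 0, 0.65, 0, 0.1, 1],
  [0, 0, 0, 1.0, 0, 0.22, 1],
  [0, 0, 0, 1.3, 0, 0.34, 1],
  [0, 0, 0, 1.6, 0, 0.49, 1],
  [0, 0, 0, 1.9, 0, 0.65, 1],
])

```text
time_s: 24.93
tcp_pos: [0.5928, 0.1703, 0.1552]
ee_rot: [[-0.937, 0.299, 0.181], [0.294, 0.954, -0.054], [-0.189, 0.003, -0.982]]
wrist_force: [3.0, -1.4, 1.8]
gripper_width: 0.006
gripper_force: 1.8
```

Call:
arm_command([
  [0, 0, 0, 0.3, 0, 0.18, 1],
  [0, 0, 0, 0.58, 0, 0.36, 1],
  [0, 0, 0, 0.85, 0, 0.56, 1],
  [0, 0, 0, 1.12, 0, 0.76, 1],
  [0, 0, 0, 1.12, 0, 0.76, 1],
])

```text
time_s: 25.35
tcp_pos: [0.5831, 0.1731, 0.1445]
ee_rot: [[-0.937, 0.298, 0.18], [0.293, 0.955, -0.054], [-0.188, 0.002, -0.982]]
wrist_force: [4.8, -0.9, -0.1]
gripper_width: 0.003
gripper_force: 2.4
```

```bash
python3 - <<'E'
from h import *
s=sense();print(s['tcp_pos'],s['wrist_force'],s['joints'].round(0))
p0,M0=s['tcp_pos'],np.array(s['ee_rot'])
for t in [.35,.26,.18,.1]:
    p,M=close(t,78,11,0);print(round(t,2),rowR(p,M,p0,M0))
E
```

```text
[0.58307613 0.17308502 0.14452603] [ 4.78181759 -0.90094447 -0.14997279] [  36.   22.  -21.   13.  -41. -152.]
0.35 [0.003, -0.02, 0.002, -1.472, 0.043, -0.906]
0.26 [0.003, -0.02, 0.002, -0.86, 0.044, -0.528]
0.18 [0.003, -0.02, 0.002, -0.346, 0.044, -0.147]
0.1 [0.003, -0.02, 0.002, 0.136, 0.044, 0.274]
```

Call:
arm_command([
  [0, 0, 0, -0.6, 0, 0, 1],
  [0, 0.05, 0, -0.8, 0, -2, 1],
  [0, 0.1, 0, -0.8, 0, -4, 1],
  [0, 0.18, 0, 0, 0, -6, 1],
  [0, 0.18, 0, 0, 0, -6, 1],
  [0, 0.18, 0, 0, 0, -6, 1],
])

```text
time_s: 25.85
tcp_pos: [0.5724, 0.1763, 0.2043]
ee_rot: [[-0.954, 0.299, 0.009], [0.299, 0.954, 0.0], [-0.009, 0.003, -1.0]]
wrist_force: [-0.5, 0.4, -0.4]
gripper_width: 0.004
gripper_force: 0.0
```

```bash
python3 - <<'E'
from h import *
s=sense();print(s['tcp_pos'],s['wrist_force'],s['joints'].round(0))
print(row(loc(SO,SY,[-68,0,89+19+10]),72.5))
E
```

```text
[0.57237521 0.17632676 0.20427575] [-0.45795994  0.35027044 -0.43566175] [  33.   21.   -7.    0.  -62. -140.]
[0.003, 0.009, 0.002, 0.555, 0.048, 3.623]
```

Call:
arm_command([
  [0, 0.009, 0, 0.4, 0.05, 1, 1],
  [0, 0.009, 0, 0.55, 0.05, 2.5, 1],
  [0, 0.009, 0, 0.55, 0.05, 3.6, 1],
  [0, 0.009, 0, 0.55, 0.05, 4.2, 1],
  [0, 0.009, 0, 0.55, 0.05, 4.2, 1],
])

```text
time_s: 26.27
tcp_pos: [0.5658, 0.1775, 0.1589]
ee_rot: [[-0.955, 0.298, -0.005], [0.298, 0.955, -0.001], [0.004, -0.003, -1.0]]
wrist_force: [-0.4, 0.2, -0.5]
gripper_width: 0.004
gripper_force: 0.0
```

Call:
arm_command([
  [0, 0, 0, 0, 0, 0.2, 1],
  [0, 0, 0, 0, 0, 0.4, 1],
  [0, 0, 0, 0, 0, 0.6, 1],
  [0, 0, 0, 0, 0, 0.6, 1],
])

```text
time_s: 26.6
tcp_pos: [0.5677, 0.1783, 0.1561]
ee_rot: [[-0.954, 0.298, 0.001], [0.298, 0.954, 0.002], [-0.0, 0.002, -1.0]]
wrist_force: [0.1, 0.5, 0.5]
gripper_width: 0.008
gripper_force: 0.0
```

Call:
arm_command([
  [0, 0, 0, 0, 0, 0.2, 1],
  [0, 0, 0, 0, 0, 0.4, 1],
  [0, 0, 0, 0, 0, 0.4, 1],
])

```text
time_s: 26.85
tcp_pos: [0.5675, 0.1786, 0.153]
ee_rot: [[-0.955, 0.298, 0.001], [0.298, 0.955, 0.002], [-0.0, 0.002, -1.0]]
wrist_force: [-2.2, 1.8, 3.8]
gripper_width: 0.01
gripper_force: 2.0
```

Call:
arm_command([
  [0, 0, 0, 0, 0, 0.15, 1],
  [0, 0, 0, 0, 0, 0.3, 1],
  [0, 0, 0, 0, 0, 0.3, 1],
])

```text
time_s: 27.1
tcp_pos: [0.5674, 0.1789, 0.1506]
ee_rot: [[-0.955, 0.298, 0.001], [0.298, 0.955, 0.003], [-0.0, 0.003, -1.0]]
wrist_force: [-3.8, 2.0, 5.5]
gripper_width: 0.001
gripper_force: 3.2
```

Call:
arm_command([
  [0, 0, 0, 0, 0, 0.1, 1],
  [0, 0, 0, 0, 0, 0.2, 1],
  [0, 0, 0, 0, 0, 0.2, 1],
])

```text
time_s: 27.35
tcp_pos: [0.5669, 0.1789, 0.1487]
ee_rot: [[-0.955, 0.298, 0.0], [0.298, 0.955, 0.003], [0.001, 0.003, -1.0]]
wrist_force: [-5.4, 2.5, 7.7]
gripper_width: 0.004
gripper_force: 3.9
```

Call:
arm_command([
  [0, 0, 0, 0, 0, 0.1, 1],
  [0, 0, 0, 0, 0, 0.2, 1],
  [0, 0, 0, 0, 0, 0.2, 1],
])

```text
time_s: 27.6
tcp_pos: [0.567, 0.1789, 0.1479]
ee_rot: [[-0.955, 0.297, 0.001], [0.297, 0.955, 0.002], [-0.0, 0.003, -1.0]]
wrist_force: [-6.9, 3.2, 13.2]
gripper_width: 0.005
gripper_force: 6.4
```

Call:
arm_command([
  [0, 0, 0, 0, 0, 0.1, 1],
  [0, 0, 0, 0, 0, 0.15, 1],
  [0, 0, 0, 0, 0, 0.15, 1],
])

```text
time_s: 27.85
tcp_pos: [0.567, 0.1789, 0.1477]
ee_rot: [[-0.955, 0.297, 0.002], [0.297, 0.955, 0.002], [-0.001, 0.003, -1.0]]
wrist_force: [-9.8, 2.3, 18.2]
gripper_width: 0.003
gripper_force: 9.2
```

Call:
arm_command([
  [0, 0, 0, 0, 0, -0.6, 1],
  [0, 0, 0, 0, 0, -2, 1],
  [0, 0, 0, 0, 0, -5, 1],
  [0, 0, 0, 1, 0, -8, 1],
  [0, 0, 0, 4, 0, -11, 1],
  [0, 0, 0, 8, 0, -12, 1],
  [0, 0, 0, 11, 0, -12, 1],
  [0, 0, 0, 11, 0, -12, 1],
])

```text
time_s: 28.52
tcp_pos: [0.459, 0.2115, 0.2652]
ee_rot: [[-0.955, 0.296, 0.002], [0.296, 0.955, 0.005], [-0.0, 0.005, -1.0]]
wrist_force: [-0.5, -0.6, 0.1]
gripper_width: 0.003
gripper_force: 0.0
```

```bash
python3 - <<'E'
from h import *
s=sense();print(s['tcp_pos'],s['wrist_force'],s['time_s'])
# numeric check without viewing: compare start and present pictures in bystander places; project home coupler outline edges
c=cam("scene");d=cam("side");a0=cv2.imread("pics/scene0.png")
for n,(x,y,w,h) in dict(filter=(300,215,30,22),wrench=(170,185,32,50),driver=(265,238,18,66),att=(194,235,16,18),cap=(430,218,14,14),tape=(424,165,34,28),bottle=(436,130,26,38),red=(284,138,42,52)).items():
    A=cv2.cvtColor(a0[y:y+h,x:x+w],6).astype(np.float32);B=cv2.cvtColor(c['pixels'][y:y+h,x:x+w],6).astype(np.float32);print(n,np.round(cv2.phaseCorrelate(A,B,cv2.createHanningWindow((w,h),cv2.CV_32F)),2) if 0 else cv2.phaseCorrelate(A,B,cv2.createHanningWindow((w,h),cv2.CV_32F)))
def edge(k,P,Q):
    g=cv2.GaussianBlur(cv2.cvtColor(k['pixels'],6),(0,0),.8).astype(float);a,b=proj(k,[loc(SO,SY,P),loc(SO,SY,Q)]);nn=np.array([-(b-a)[1],(b-a)[0]])/np.linalg.norm(b-a)
    from scipy.ndimage import map_coordinates as mc
    off=np.arange(-5,5.1,.5);v=[np.mean([mc(g,[[p[1]],[p[0]]],order=1) for p in (a+(b-a)*f+nn*o for f in np.linspace(.15,.85,12))]) for o in off];return np.round(v,0).astype(int).tolist()
print("bar scene",edge(c,[-69,-28,74],[-69,28,74]));print("bar side",edge(d,[-69,-28,74],[-69,28,74]))
print("front top scene",edge(c,[25,-25,54],[25,25,54]))
E
```

```text
[0.45901331 0.21148229 0.26524816] [-0.48949453 -0.60310106  0.07038476] 28.5167
filter ((0.08824090207545332, -0.06452164493465595), 0.9786562999089559)
wrench ((0.18852498748651136, -0.25445360341911893), 0.8618466374278069)
driver ((0.01866024474581529, -0.028664689886014116), 0.9658252712753084)
att ((0.3094753762534932, -0.3033321172546195), 0.8469177037477493)
cap ((0.533920915482887, 0.4894252859232511), 0.9879301950666639)
tape ((0.0740727288513412, -0.07404969914603932), 0.9762553064911453)
bottle ((0.4918342655589054, 0.12946741364502046), 0.9951546181131292)
red ((0.31120800284400474, -0.03459368748544023), 0.8962521133108885)
bar scene [86, 86, 86, 86, 87, 89, 92, 98, 104, 107, 108, 104, 97, 94, 96, 103, 111, 117, 119, 118, 114]
bar side [135, 137, 138, 137, 135, 131, 125, 117, 110, 104, 101, 100, 101, 102, 103, 104, 103, 103, 103, 104, 106]
front top scene [137, 137, 137, 137, 136, 137, 137, 138, 137, 134, 127, 116, 102, 89, 82, 78, 76, 76, 76, 75, 76]
```

The handle met a hard stop at z 0.1477, against 0.148 expected when locked. The bar and front edge lie where the locked, home pose predicts, within about 1 px, and the bystanders haven't moved. I'll hand it in.

```bash
python3 -c "
from station import finish_job;print(finish_job())"
```

```text
the job is handed in; nothing more can be done
None
```

The coupler is fully home on the ball stand, its handle is pressed down to the locked stop, and it stands free. The job was handed in at about 28.5 s; on the way, my first try at the handle dragged the coupler about 8 cm across the bench and dropped it a few centimetres, but it landed upright and touched nothing else.

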